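# Swap the tins and refill the cut-outs on the shoe-care shelf

### The job

The shoe-care things on the glass shelf have been put back in the wrong places. Swap the two steel tins, parking one on the free cork coaster on the way, so that the low wide tin sits down in the round cut-out and the tall tin stands upright in the middle of the white saucer; lay the brush and the clipped shoehorn flat, each fully down in the cut-out of its own shape. Leave the clear box where it is.

Things in the scene. Friction and masses are not known exactly. Their poses are not given: they have to be found in the camera images.
- wide_tin: Low wide round steel tin, closed: diameter 62 mm, height 36 mm, about 0.12 kg. Starts on the saucer; belongs in the round cut-out. Origin: centre of its underside; z up along its axis.
- tall_tin: Narrower, taller round steel tin, closed: diameter 54 mm, height 55 mm, about 0.12 kg. Starts loosely in the round cut-out; belongs on the saucer. Origin: centre of its underside; z up along its axis.
- brush: Suede brush: round-ended wooden body 110 mm long (x), 40 mm wide (y, flat parallel sides over the middle 70 mm), 30 mm high, with an arched patch of black rubber nubs on top (40 mm high in all), about 0.09 kg. Starts lying across the slim cut-out's block; belongs in the brush cut-out, either end first. Origin: centre of its underside; x along its length, z up.
- shoehorn: Folded flat metal shoehorn 140 mm long (x), 24 mm wide, 9 mm thick, gripped in the middle by a spring clip standing up from it: clip 36 mm long (x), 24 mm wide (y, two flat upright sides), its top 38 mm above the underside; about 0.08 kg. Lift it by the clip, pinched across y. Starts on the bare glass; belongs in the long slim cut-out, either end first. Origin: centre of its underside; x along its length, z up.
- round_block: Square grey block 110 x 110 mm, 14 mm high, with a round cut-out 76 mm across and 9 mm deep at its centre, pale at the bottom (cut-out floor 5 mm above the block's underside). Fixed. Origin: centre of its underside, on the glass shelf; z up.
- brush_block: Grey block 160 mm (x) x 84 mm (y), 14 mm high, with the brush cut-out at its centre, 124 mm (x) x 52 mm (y), 9 mm deep, pale at the bottom (floor 5 mm above the underside). Fixed. Origin: centre of its underside, on the glass shelf; z up. x along the cut-out.
- horn_block: Grey block 180 mm (x) x 66 mm (y), 14 mm high, with the long slim cut-out for the shoehorn at its centre, 154 mm (x) x 36 mm (y), 9 mm deep, pale at the bottom (floor 5 mm above the underside); at the start the brush lies across it on top. Fixed. Origin: centre of its underside, on the glass shelf; z up. x along the cut-out.
- saucer: White ceramic saucer, 130 mm across, rim 13 mm high, flat inside over the middle 92 mm, that floor 5 mm above the underside; room for one tin only. Fixed. Origin: centre of its underside, on the glass shelf; z up.
- coaster: Round cork coaster 90 mm across, 4 mm thick, empty at the start: the free spot. Fixed. Origin: centre of its underside, on the glass shelf; z up.
- clear_box: Closed clear plastic shoe-care box with white snap latches, 154 x 117 x 55 mm, 0.5 kg, loose, at one end of the shelf; not to be moved. Origin: centre of its underside.
Things that resemble listed ones, but are neither listed nor needed, are in the scene too. Of the things that look like the shoehorn, the larger one is meant.

How it is judged:
On the way:
1. one of the tins has been set down on the cork coaster and let go (((horizontal distance between tall_tin and coaster below 0.035 m and z of tall_tin in the frame of coaster below 0.009 m and contact force between the fingers and tall_tin below 0.2 N) or (horizontal distance between wide_tin and coaster below 0.035 m and z of wide_tin in the frame of coaster below 0.009 m and contact force between the fingers and wide_tin below 0.2 N))), for 0.2 s.
At the end, for the whole second after the job is handed in: Wide tin, brush and shoehorn down in their cut-outs: within 12 mm of centre, underside under 9 mm above the block's underside, brush and shoehorn aligned within 0.2 rad. Tall tin on the saucer's floor within 15 mm of centre. All within 0.12 rad of upright, at rest (horizontal distance between wide_tin and round_block below 0.012 m and z of wide_tin in the frame of round_block between 0 and 0.009 m and angle between each of wide_tin, brush, shoehorn, tall_tin's own z axis and vertical below 0.12 rad and linear speed of each of wide_tin, brush, shoehorn, tall_tin below 0.02 m/s and horizontal distance between brush and brush_block below 0.012 m and z of brush in the frame of brush_block between 0 and 0.009 m and angle between the x axis of brush and the x axis of brush_block, either way round below 0.2 rad and horizontal distance between shoehorn and horn_block below 0.012 m and z of shoehorn in the frame of horn_block between 0 and 0.009 m and angle between the x axis of shoehorn and the x axis of horn_block, either way round below 0.2 rad and horizontal distance between tall_tin and saucer below 0.015 m and z of tall_tin in the frame of saucer between 0 and 0.009 m); the robot touches nothing.
It fails at once if the clear box is shifted by more than 25 mm (distance of clear_box from where it was at the start of the episode above 0.025 m).
It also fails if it takes over 136 s, if anything falls off the work surface, if the arm or the gripper's body presses on something with over 40 N, if the wrist force passes 120 N, or if a joint passes its speed limit or range.

### The arm

A 7-joint arm with a two-finger parallel gripper is mounted at the origin on the work surface. World frame = base frame: x ahead of the robot, y to its left, z up, the work surface at z = 0. Lengths are in m, angles in rad, forces in N, time in s.
With the tool pointing down it reaches from about 0.4 to 0.85 m from the base axis. Payload 10.4 kg.
Tool frame: the origin (TCP) lies at the very end of the fingers, on their centre line; the grasp point (between the pads) lies 19 mm behind it; z points along the fingers, y is the direction in which the jaws open and shut (so a half turn about z gives the same grasp; the last joint's range is limited). The gripper opens to 87 mm and grips with 3 to 60 N. Pads are 19 mm wide; open, the fingers measure 117 mm over their backs; the gripper's body (75 mm by 190 mm) begins 51 mm behind the grasp point.
Start: joints at [-1.361, 0.332, -0.065, 1.46, 0.022, 1.35, -0.088], TCP at [0.144, 0.608, 0.223] pointing down, gripper open.
Joint ranges: [-2.6, 2.6], [-0.5, 2.12], [-1.47, 1.34], [0.16, 2.42], [-1.27, 4.41], [0.06, 2.06], [-2.6, 2.6]. Speed limits (rad/s): [2.22, 2.22, 2.79, 2.79, 3.14, 3.14, 3.14].

### API

Orientations are given as a unit quaternion [x, y, z, w].
In Python, from rig import * gives the robot as it stands. The module is installed in compiled form; this text tells all that it offers.
- The arm moves only by the tool jog_arm, never from a script. Its argument "series" is a list of rows, each an object of numbers: "x", "y", "z": the shift along the tool's x, y, z in units of 50 mm (1.0 is 50 mm); "ax", "ay", "az": the turn, a rotation vector about the tool's x, y, z in rad; "jaw": the opening, from -1 (shut) to 1 (fully open), so that 0 is half open. In form: [{"x": .., "y": .., "z": .., "ax": .., "ay": .., "az": .., "jaw": ..}, ...]. A call has 1 to 20 rows; each row is the pose to reach, as a shift and turn from the pose commanded when the call began, along the tool's axes at that moment; what a row does not reach only later rows make up. A row lasts 1/10 s, in which the tool goes at most 50 mm and 8.59 degrees, less where a joint would pass 70% of its speed; a pose out of reach is approached as far as the arm can. A call with a gripper value outside its range is refused whole. The fingers move at their own pace and stop on an object; the grip force is fixed at half the most. Time passes only in rows, so rows that repeat a pose let the fingers close. It gives the time, the measured TCP pose, the force and the opening at its end, in the units of the state.
- state(): the state, without advancing time (a new reading comes with each control period).
- snapshot(name): name is "scene" or "top" or "wrist"; returns a dict with "image" (400x640x3 uint8, red, green, blue), "intrinsics" (3x3 intrinsics, pixels), "xyz" and "orientation" of the camera in the world. Camera axes: x right, y up, looking along -z (the intrinsics and any distortion apply to the point x, -y, -z); pixel columns grow to the right and rows downward; lengths in m; the calibration is good to about 2 mm. A picture is of the moment at which its call begins. There is no depth.
- sign_off(): hands the job in, once; it reports no verdict.
The state is a dict: "t": time; "qpos": joint angles; "joint_vel": joint speeds; "effort": joint torques, N m; "eef_pos": TCP position; "orientation": TCP orientation; "contact_force": force on the tool from outside, world axes, zero at the start; "torque": the same for the moment, N m; "opening": finger opening in m.
Only numpy, scipy, OpenCV 4.12 (cv2) and the standard library are available. Lean on these libraries where they do the work, as an engineer would, in place of code of your own. Each camera call takes 0.05 s, during which the arm holds its last target.

## Working session

There is one attempt and no reset: what is moved stays moved. The work goes in short steps, Python scripts to look and compute and a tool call to move; the robot and the scene stay as the last step left them, time stands still between calls to the robot, and variables do not carry over. Pictures are saved under pics/ and viewed, and the job is handed in when it is done.

Besides the shell and the picture viewer there is one more tool, called after "Request:" as name(argument=value, ...), one argument or row to a line, values as JSON. jog_arm: Moves the arm, as the interface text tells. Its arguments: {"type":"object","properties":{"series":{"type":"array","items":{"type":"object","properties":{"x":{"type":"number"},"y":{"type":"number"},"z":{"type":"number"},"ax":{"type":"number"},"ay":{"type":"number"},"az":{"type":"number"},"jaw":{"type":"number"}}}}},"required":["series"]}

```bash
mkdir -p pics; cat > h.py <<'E'
from rig import *
import numpy as np, cv2
from scipy.spatial.transform import Rotation as R
def save(name,fn):
    s=snapshot(name); cv2.imwrite('pics/'+fn+'.png',s['image'][:,:,::-1]); np.savez('pics/'+fn+'.npz',**s); return s
def load(fn): return dict(np.load('pics/'+fn+'.npz'))
def px2w(s,u,v,z):
    K=s['intrinsics']; d=np.linalg.inv(K)@np.array([u,v,1.]); d=np.array([d[0],-d[1],-d[2]])
    d=R.from_quat(s['orientation']).as_matrix()@d; o=np.array(s['xyz']); return o+d*(z-o[2])/d[2]
def w2px(s,p):
    c=R.from_quat(s['orientation']).as_matrix().T@(np.array(p)-s['xyz']); c=np.array([c[0],-c[1],-c[2]]); q=s['intrinsics']@c; return q[:2]/q[2]
E
python3 - <<'E'
from h import *
for n in ['scene','top','wrist']:
    s=save(n,n+'0'); print(n,s.keys(),s['intrinsics'].round(1).tolist(),np.round(s['xyz'],3),np.round(s['orientation'],3))
print(state())
E
```

```text
scene dict_keys(['image', 'intrinsics', 'xyz', 'orientation']) [[361.9, 0.0, 312.5], [0.0, 361.9, 202.1], [0.0, 0.0, 1.0]] [ 0.742 -0.417  0.961] [0.277 0.072 0.258 0.923]
top dict_keys(['image', 'intrinsics', 'xyz', 'orientation']) [[506.1, 0.0, 322.0], [0.0, 506.1, 203.1], [0.0, 0.0, 1.0]] [0.269 0.069 1.605] [-0.045  0.038  0.713 -0.699]
wrist dict_keys(['image', 'intrinsics', 'xyz', 'orientation']) [[296.7, 0.0, 319.3], [0.0, 296.7, 197.4], [0.0, 0.0, 1.0]] [0.072 0.627 0.384] [-0.11  -0.086  0.614  0.777]
{'t': 0.15, 'qpos': array([-1.36061032,  0.33271962, -0.06470782,  1.46076206,  0.02158537,
        1.34987587, -0.08848981]), 'joint_vel': array([ 0.00015282, -0.00077155,  0.0017942 , -0.0030322 , -0.00116768,
        0.00151259,  0.00093288]), 'effort': array([ 1.03301936e-03, -6.23630404e+01,  2.49429932e-02, -3.90146577e+01,
       -6.12402172e-02,  3.72706528e-02,  5.77150922e-05]), 'eef_pos': array([0.14410391, 0.60785948, 0.22193461]), 'orientation': array([ 1.16114685e-01,  9.93235669e-01, -5.33044629e-04, -4.77463621e-05]), 'contact_force': array([-0.22840178, -0.31964234,  0.09518659]), 'torque': array([-0.05693839, -0.02445873,  0.04269313]), 'opening': 0.08738663677622484}
```

View pics/scene0.png

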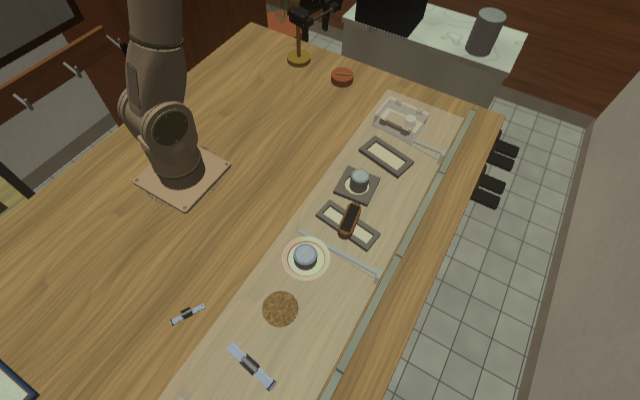

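View pics/top0.png

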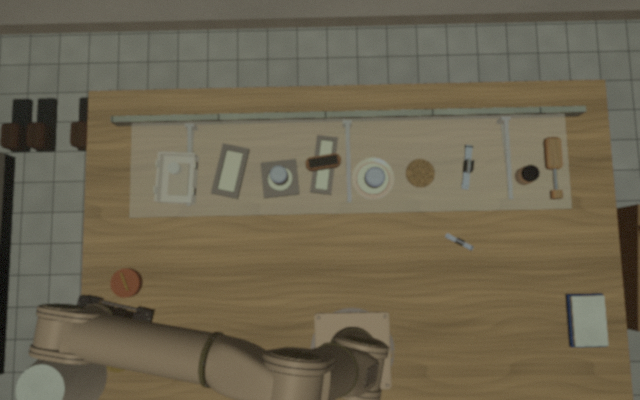

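View pics/wrist0.png

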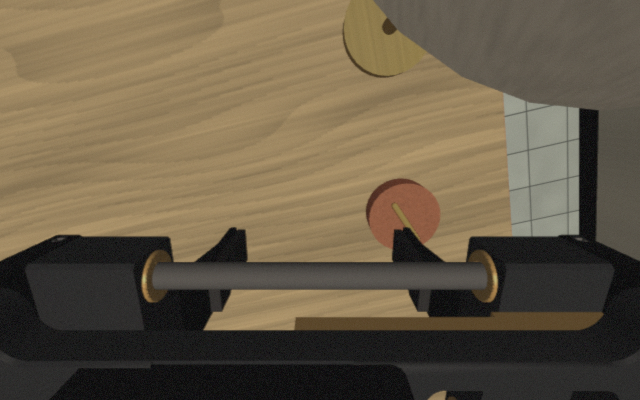

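```bash
python3 - <<'E'
from h import *
s=load('top0')['image'][:,:,::-1]; cv2.imwrite('pics/topc.png',cv2.resize(s[100:260,120:320],None,fx=4,fy=3.75,interpolation=2)); 
cv2.imwrite('pics/topc1.png',cv2.resize(s[100:260,120:320],None,fx=4,fy=4,interpolation=2)[:600])
cv2.imwrite('pics/topc2.png',cv2.resize(s[110:260,300:500],None,fx=4,fy=4,interpolation=2))
s=load('scene0')['image'][:,:,::-1]; cv2.imwrite('pics/scc.png',cv2.resize(s[80:280,260:480],None,fx=3,fy=3,interpolation=2)[:600,:800])
cv2.imwrite('pics/scc2.png',cv2.resize(s[250:400,150:350],None,fx=4,fy=4,interpolation=2))
E
```

```text
(no output)
```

View pics/topc1.png

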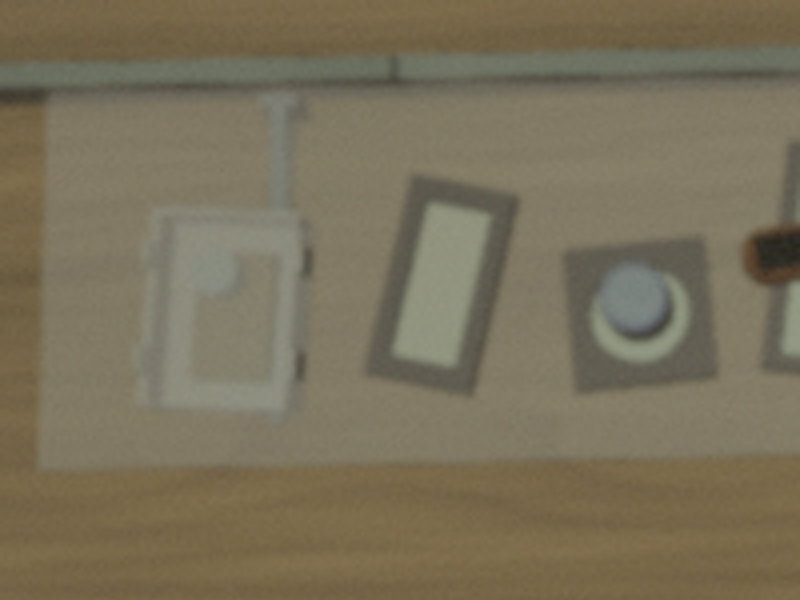

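View pics/topc2.png

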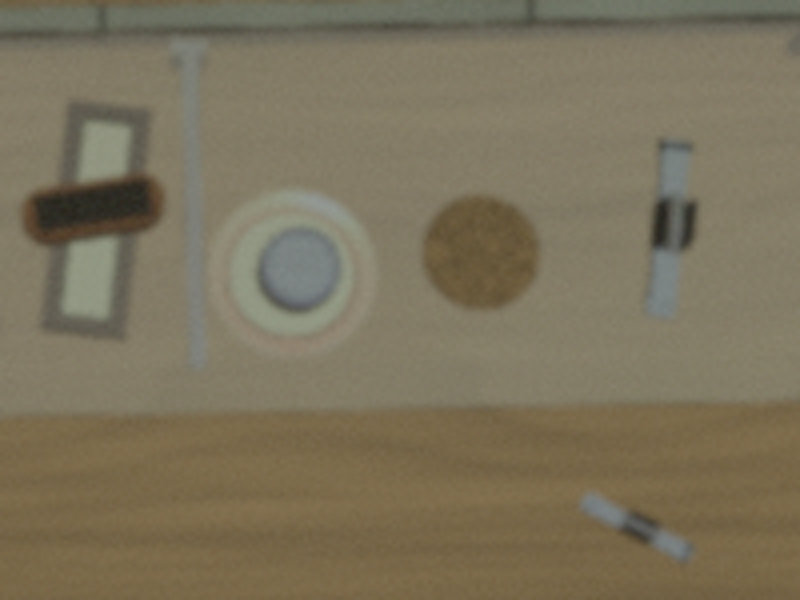

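View pics/scc.png

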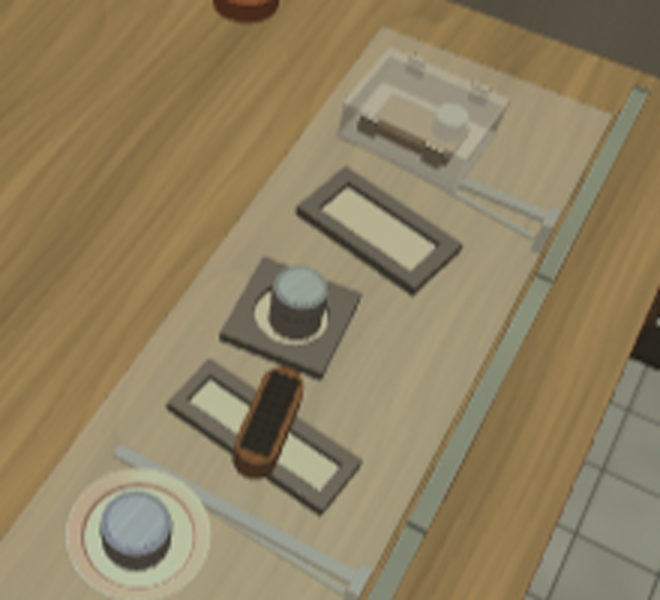

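View pics/scc2.png

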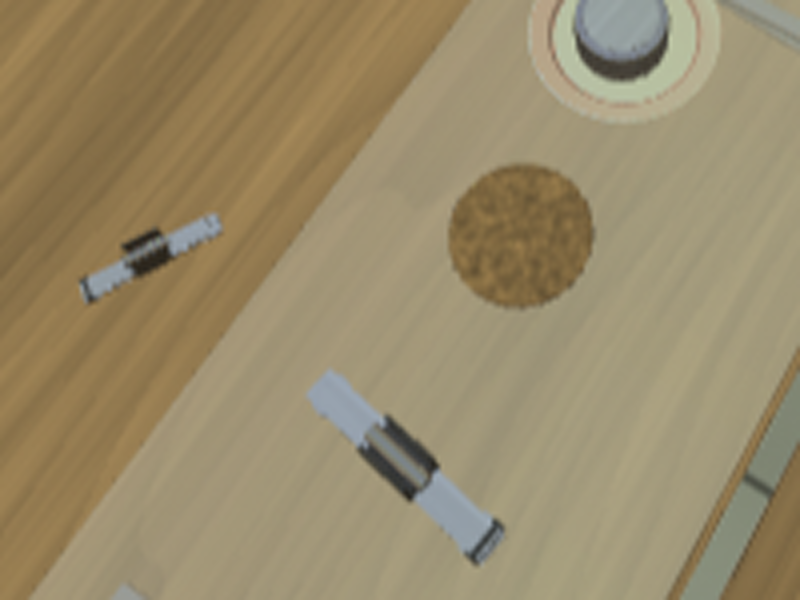

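```bash
cat >> h.py <<'E'
def tri(s1,p1,s2,p2):
    def ray(s,u,v): a=px2w(s,u,v,0); o=np.array(s['xyz']); d=a-o; return o,d/np.linalg.norm(d)
    o1,d1=ray(s1,*p1);o2,d2=ray(s2,*p2)
    A=np.stack([d1,-d2],1); t=np.linalg.lstsq(A,o2-o1,rcond=None)[0]
    a=o1+t[0]*d1;b=o2+t[1]*d2; return (a+b)/2,np.linalg.norm(a-b)
E
python3 - <<'E'
from h import *
T=load('top0');S=load('scene0')
g=lambda x,y:(300+x/4,110+y/4)      # topc2
g1=lambda x,y:(120+x/4,100+y/4)
c=lambda x,y:(260+x/3,80+y/3)
c2=lambda x,y:(150+x/4,250+y/4)
for n,a,b in [('coaster',g(481,252),c2(522,236)),('small horn',g(637,525),c2(150,257)),('horn far end',g(675,147),c2(488,545)),('horn near end',g(661,310),c2(325,395)),
 ('rblock corner BL',g1(578,392),c(222,338)),('rblock TR',g1(704,238),c(360,300)),('bblock TR',g1(518,200),c(461,245)),('bblock BL',g1(370,376),c(300,208)),
 ('wide tin top',g(301,265),c(136,520)),('tall tin top',g1(635,297),c(299,286)),('strip joint',g1(395,57),c(546,278)),('bracket end',g(196,362),c(118,452)),('shelf corner',g1(42,90),c(610,108)),('hornblock BL',g(42,330),c(170,402)),('horn blk TR',g(150,108),c(360,465)),('base',(352,345),(185,178)),('bracket back',g(190,45),c(358,575))]:
    p,e=tri(T,a,S,b); print(n,p.round(3),round(e,4))
E
```

```text
coaster [ 0.54  -0.222  0.063] 0.0048
small horn [ 0.329 -0.346  0.007] 0.0026
horn far end [ 0.62  -0.375  0.063] 0.0056
horn near end [ 0.493 -0.359  0.058] 0.0048
rblock corner BL [ 0.466  0.256 -0.063] 0.0528
rblock TR [0.584 0.164 0.186] 0.047
bblock TR [0.628 0.303 0.147] 0.0551
bblock BL [0.473 0.415 0.011] 0.0479
wide tin top [ 0.525 -0.079  0.108] 0.004
tall tin top [0.534 0.208 0.125] 0.0032
strip joint [0.737 0.399 0.066] 0.0012
bracket end [ 0.459 -0.002  0.049] 0.0003
shelf corner [0.714 0.673 0.073] 0.002
hornblock BL [0.476 0.105 0.013] 0.039
horn blk TR [0.655 0.041 0.143] 0.0389
base [ 0.012 -0.005 -0.007] 0.0047
bracket back [ 0.708 -0.003  0.061] 0.0024
```

```bash
python3 - <<'E'
from h import *
T=load('top0');S=load('scene0')
for n,s,pts in [('T',T,{'shelf':(400,205),'block':(266,192),'pale':(270,186),'pale2':(229,172),'tin':(279,175),'wtin':(374,177),'saucer':(360,165),'saucrim':(357,180),'coaster':(420,173),'horn':(467,180),'brush wood':(309,163),'blk':(325,162)}),('S',S,{'shelf':(330,310),'block':(350,188),'blockb':(371,144),'pale':(350,190),'pale2':(385,155),'tin':(360,174),'tinside':(360,185),'wtin':(306,255),'coaster':(280,309),'horn':(240,355),'wood':(340,236)})]:
    hsv=cv2.cvtColor(s['image'],cv2.COLOR_RGB2HSV)
    for k,(u,v) in pts.items(): print(n,k,s['image'][v,u],hsv[v,u])
E
```

```text
T shelf [132 124 104] [ 21  54 132]
T block [97 93 82] [22 39 97]
T pale [121 122 105] [ 32  36 122]
T pale2 [147 149 128] [ 33  36 149]
T tin [124 131 128] [ 77  14 131]
T wtin [125 132 130] [ 81  14 132]
T saucer [143 139 119] [ 25  43 143]
T saucrim [138 135 117] [ 26  39 138]
T coaster [99 86 57] [ 21 108  99]
T horn [123 131 129] [ 83  16 131]
T brush wood [62 54 37] [ 20 103  62]
T blk [43 38 31] [18 71 43]
S shelf [164 155 124] [ 23  62 164]
S block [101  96  80] [ 23  53 101]
S blockb [88 83 71] [21 49 88]
S pale [182 179 147] [ 27  49 182]
S pale2 [182 175 144] [ 24  53 182]
S tin [148 159 146] [ 55  21 159]
S tinside [68 64 54] [21 53 68]
S wtin [150 161 161] [ 90  17 161]
S coaster [119  97  60] [ 19 126 119]
S horn [148 160 171] [104  34 171]
S wood [66 48 33] [ 14 127  66]
```

```bash
cat > seg.py <<'E'
from h import *
T=load('top0');S=load('scene0')
def big(m,box):
    u0,v0,u1,v1=box; mm=np.zeros(m.shape,np.uint8); mm[v0:v1,u0:u1]=m[v0:v1,u0:u1]
    mm=cv2.morphologyEx(mm*255,cv2.MORPH_CLOSE,np.ones((3,3)))
    cs,_=cv2.findContours(mm,cv2.RETR_EXTERNAL,cv2.CHAIN_APPROX_NONE); return max(cs,key=cv2.contourArea)
out={}
for nm,s,bx in [('T',T,dict(coaster=(398,150,445,195),tall=(262,158,300,195),wide=(355,160,395,195),horn=(455,138,480,195),bblk=(205,138,255,202),rblk=(255,150,307,202),hblk=(305,130,342,200),brush=(302,148,345,176))),
                ('S',S,dict(coaster=(255,285,305,330),tall=(345,165,375,190),wide=(288,238,325,272),horn=(220,335,285,395),bblk=(350,130,420,182),rblk=(328,160,385,205),hblk=(312,196,384,252),brush=(333,195,365,242)))]:
    im=cv2.GaussianBlur(s['image'],(3,3),0).astype(int); r,g,b=im[...,0],im[...,1],im[...,2]; V=im.max(2); hs=cv2.cvtColor(im.astype(np.uint8),cv2.COLOR_RGB2HSV); sat=hs[...,1]
    bl=b-r
    ms=dict(coaster=sat>85,tall=bl>-4,wide=bl>-4,horn=bl>-6)
    thr=112 if nm=='T' else 128
    for k in('bblk','rblk','hblk'): ms[k]=V<thr
    ms['brush']=V<(75 if nm=='T' else 90)
    vis=s['image'][:,:,::-1].copy()
    for k,m in ms.items():
        c=big(m,bx[k]); out[nm+k]=c
        M=cv2.moments(c); ctr=(M['m10']/M['m00'],M['m01']/M['m00']); el=cv2.fitEllipse(c)
        print(nm,k,'area',M['m00'],'cen',np.round(ctr,1),'ell',np.round(el[0],1),np.round(el[1],1)); cv2.drawContours(vis,[c],-1,(0,0,255),1)
        out[nm+k+'c']=el[0] if k in('coaster','tall','wide') else ctr
    cv2.imwrite(f'pics/seg{nm}.png',cv2.resize(vis[130:210,200:500] if nm=='T' else vis[120:400,200:440],None,fx=2.6 if nm=='T' else 2.1,fy=2.6 if nm=='T' else 2.1))
for k in ('coaster','tall','wide','horn','bblk','rblk','hblk','brush'):
    p,e=tri(T,out['T'+k+'c'],S,out['S'+k+'c']); print(k,p.round(4),round(e,4))
import pickle; pickle.dump(out,open('seg.pkl','wb'))
E
python3 seg.py
```

```text
T coaster area 569.5 cen [419.8 172.8] ell [419.8 172.8] [26.5 27.4]
T tall area 211.5 cen [278.1 174. ] ell [278.1 174. ] [16.1 16.9]
T wide area 284.5 cen [374.6 176.6] ell [374.6 176.6] [18.9 19.3]
T horn area 171.0 cen [466.7 167.8] ell [466.5 167.9] [ 6.  54.5]
T bblk area 1379.5 cen [230.2 170.9] ell [230.2 170.9] [31.1 62. ]
T rblk area 1205.5 cen [279.5 178.2] ell [279.5 178.2] [40.5 41.1]
T hblk area 1291.0 cen [323.2 164.3] ell [323.1 164.4] [29.5 60.7]
T brush area 232.0 cen [322.9 161.2] ell [323.2 161.1] [ 9.5 35.2]
S coaster area 980.5 cen [279.7 308.4] ell [279.6 308.4] [34.6 36.2]
S tall area 130.5 cen [359.4 175.7] ell [359.4 175.6] [11.1 15.3]
S wide area 356.5 cen [304.8 254.2] ell [304.8 254.2] [20.4 22.4]
S horn area 544.5 cen [251.  365.9] ell [251.7 366.6] [10.1 87.1]
S bblk area 1108.5 cen [385.9 156.7] ell [386.2 156.9] [25.8 61. ]
S rblk area 959.5 cen [355.8 187.9] ell [356.1 186.8] [35.6 42.3]
S hblk area 1741.5 cen [349.4 221.5] ell [351.2 220.5] [48. 62.]
S brush area 432.0 cen [348.8 219.2] ell [347.9 216.7] [29.3 42.8]
coaster [ 0.5392 -0.221   0.065 ] 0.0015
tall [0.5337 0.21   0.1223] 0.0007
wide [ 0.5241 -0.078   0.1013] 0.0016
horn [ 0.5543 -0.3655  0.0599] 0.0064
bblk [0.5573 0.3635 0.0675] 0.0027
rblk [0.5309 0.211  0.0581] 0.002
hblk [0.571  0.0775 0.0832] 0.008
brush [0.5733 0.0756 0.1017] 0.0009
```

```bash
cat >> h.py <<'E'
def yawof(q):  # direction angle of tool y axis in world
    y=R.from_quat(q).as_matrix()[:,1]; return np.arctan2(y[1],y[0])
def rows(x,y,z,phi=None,cur=None):
    st=state(); M=R.from_quat(st['orientation']); p=st['eef_pos'] if cur is None else np.array(cur)
    d=M.as_matrix().T@(np.array([x,y,z])-p)/0.05
    a=0
    if phi is not None:
        a=-(phi-yawof(st['orientation'])); a=(a+np.pi/2)%np.pi-np.pi/2
    # target down orientation
    phi2=yawof(st['orientation'])-a
    Y=np.array([np.cos(phi2),np.sin(phi2),0]);Z=np.array([0,0,-1.]);X=np.cross(Y,Z)
    rv=(M.inv()*R.from_matrix(np.stack([X,Y,Z],1))).as_rotvec()
    print('xyz',d.round(3),'rv',rv.round(4),'q7',st['qpos'][6].round(2),'t',st['t'])
E
python3 - <<'E'
from h import *
import pickle
o=pickle.load(open('seg.pkl','rb'));T=load('top0');S=load('scene0')
for k,z in [('coaster',.065),('tall',.121),('wide',.102),('bblk',.075),('rblk',.075),('hblk',.075),('horn',.071),('brush',.112)]:
    for n,s in(('T',T),('S',S)):
        c=o[n+k].reshape(-1,2); w=np.array([px2w(s,u,v,z)[:2] for u,v in c]).astype(np.float32)
        r=cv2.minAreaRect((w*1000).reshape(-1,1,2)); box=cv2.boxPoints(r); e=box[1]-box[0]; e2=box[2]-box[1]; l=e if np.linalg.norm(e)>np.linalg.norm(e2) else e2
        print(n,k,np.round(r[0],1),np.round(r[1],1),'long dir',round(np.degrees(np.arctan2(l[1],l[0]))%180,1), 'cen',px2w(s,*o[n+k+'c'],z)[:2].round(4))
print(np.degrees(yawof(state()['orientation'])))
rows(.45,.21,.30,np.pi/2)
E
```

```text
T coaster [ 539.7 -220.7] [83.1 84.5] long dir 177.8 cen [ 0.5386 -0.2215]
S coaster [ 538.8 -219.9] [87.4 87.1] long dir 31.3 cen [ 0.5397 -0.2205]
T tall [533.8 210.2] [47.7 48.5] long dir 179.4 cen [0.5337 0.2099]
S tall [533.4 211.8] [44.7 40.4] long dir 31.6 cen [0.5337 0.2111]
T wide [523.7 -78.3] [57.1 58. ] long dir 178.4 cen [ 0.5234 -0.0784]
S wide [524.7 -76.5] [57.3 56.7] long dir 31.4 cen [ 0.5249 -0.0777]
T bblk [555.2 361.1] [ 87.2 160.6] long dir 166.4 cen [0.5547 0.3614]
S bblk [557.2 359.4] [ 94.8 165.1] long dir 166.7 cen [0.5599 0.3579]
T rblk [528.8 210. ] [111.6 109.9] long dir 4.6 cen [0.5289 0.21  ]
S rblk [532.2 201.7] [111.1 131.9] long dir 95.3 cen [0.5341 0.1986]
T hblk [569.3  77.2] [104.9 180. ] long dir 171.5 cen [0.5692 0.0753]
S hblk [576.1 110.9] [171.  180.7] long dir 172.8 cen [0.5725 0.0847]
T horn [ 552.9 -365.5] [ 20.  133.1] long dir 171.5 cen [ 0.5502 -0.3649]
S horn [ 556.2 -363.6] [ 21.8 137.9] long dir 171.8 cen [ 0.5587 -0.3638]
T brush [571.6  76.3] [29.1 86.3] long dir 98.4 cen [0.5716 0.0758]
S brush [566.4  73.7] [ 75.2 137.4] long dir 105.0 cen [0.575  0.0694]
76.66415212095515
xyz [-7.788 -6.333 -1.554] rv [-1.100e-03 -1.000e-04 -2.328e-01] q7 -0.09 t 0.15
```

View pics/segT.png

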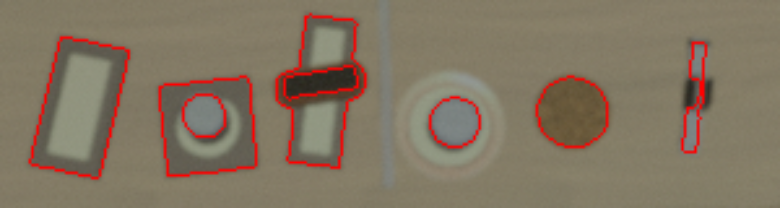

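View pics/segS.png

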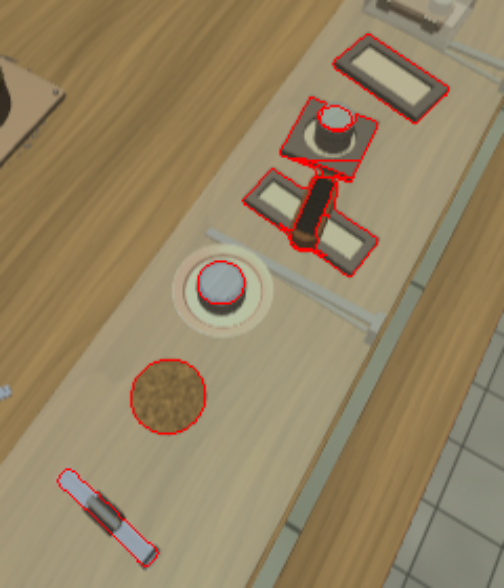

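Request:
jog_arm(
  series=[
    {"z":-1.5},
    {"z":-1.5},
    {"x":-7.8,"y":-6.3,"z":-1.5,"az":-0.23},
    {"x":-7.8,"y":-6.3,"z":-1.5,"az":-0.23},
    {"x":-7.8,"y":-6.3,"z":-1.5,"az":-0.23},
    {"x":-7.8,"y":-6.3,"z":-1.5,"az":-0.23},
    {"x":-7.8,"y":-6.3,"z":-1.5,"az":-0.23},
    {"x":-7.8,"y":-6.3,"z":-1.5,"az":-0.23},
    {"x":-7.8,"y":-6.3,"z":-1.5,"az":-0.23},
    {"x":-7.8,"y":-6.3,"z":-1.5,"az":-0.23},
    {"x":-7.8,"y":-6.3,"z":-1.5,"az":-0.23},
    {"x":-7.8,"y":-6.3,"z":-1.5,"az":-0.23},
    {"x":-7.8,"y":-6.3,"z":-1.5,"az":-0.23},
    {"x":-7.8,"y":-6.3,"z":-1.5,"az":-0.23},
    {"x":-7.8,"y":-6.3,"z":-1.5,"az":-0.23},
    {"x":-7.8,"y":-6.3,"z":-1.5,"az":-0.23},
    {"x":-7.8,"y":-6.3,"z":-1.5,"az":-0.23},
  ],
)

```text
schema error: expected keys x, y, z, ax, ay, az, jaw
```

```bash
python3 - <<'E'
from h import *
s=save('wrist','w1'); st=state(); print(st['t'],st['eef_pos'],np.degrees(yawof(st['orientation'])),st['qpos'].round(2),st['contact_force'].round(1),s['xyz'])
for n,p in [('tall',(.534,.210,.121)),('rblk',(.529,.21,.075)),('bblk',(.556,.361,.075)),('brush',(.5715,.0763,.112))]: print(n,w2px(s,p).round(0))
E
```

```text
0.2 [0.14410463 0.60792856 0.22208545] 76.66480486302204 [-1.36  0.33 -0.06  1.46  0.02  1.35 -0.09] [ 0.7 -0.5 -0.6] [0.07214352 0.62673433 0.38408248]
tall [100. 529.]
rblk [120. 486.]
bblk [221. 482.]
brush [ 30. 551.]
```

View pics/w1.png

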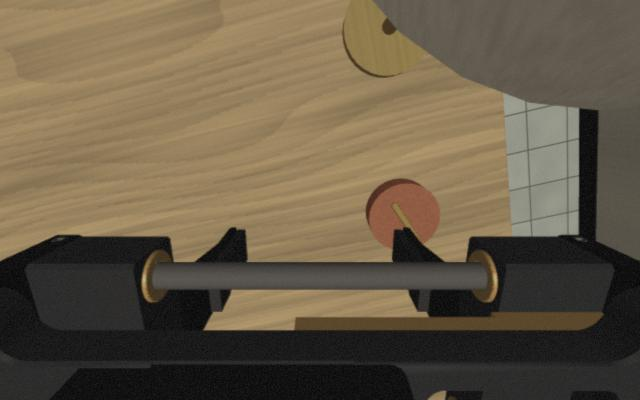

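Request:
jog_arm(
  series=[
    {"x":0,"y":0,"z":-1.5,"ax":0,"ay":0,"az":0,"jaw":1},
    {"x":-2,"y":-2,"z":-1.5,"ax":0,"ay":0,"az":-0.1,"jaw":1},
    {"x":-7.8,"y":-6.3,"z":-1.5,"ax":0,"ay":0,"az":-0.23,"jaw":1},
    {"x":-7.8,"y":-6.3,"z":-1.5,"ax":0,"ay":0,"az":-0.23,"jaw":1},
    {"x":-7.8,"y":-6.3,"z":-1.5,"ax":0,"ay":0,"az":-0.23,"jaw":1},
    {"x":-7.8,"y":-6.3,"z":-1.5,"ax":0,"ay":0,"az":-0.23,"jaw":1},
    {"x":-7.8,"y":-6.3,"z":-1.5,"ax":0,"ay":0,"az":-0.23,"jaw":1},
    {"x":-7.8,"y":-6.3,"z":-1.5,"ax":0,"ay":0,"az":-0.23,"jaw":1},
    {"x":-7.8,"y":-6.3,"z":-1.5,"ax":0,"ay":0,"az":-0.23,"jaw":1},
    {"x":-7.8,"y":-6.3,"z":-1.5,"ax":0,"ay":0,"az":-0.23,"jaw":1},
    {"x":-7.8,"y":-6.3,"z":-1.5,"ax":0,"ay":0,"az":-0.23,"jaw":1},
    {"x":-7.8,"y":-6.3,"z":-1.5,"ax":0,"ay":0,"az":-0.23,"jaw":1},
    {"x":-7.8,"y":-6.3,"z":-1.5,"ax":0,"ay":0,"az":-0.23,"jaw":1},
    {"x":-7.8,"y":-6.3,"z":-1.5,"ax":0,"ay":0,"az":-0.23,"jaw":1},
    {"x":-7.8,"y":-6.3,"z":-1.5,"ax":0,"ay":0,"az":-0.23,"jaw":1},
    {"x":-7.8,"y":-6.3,"z":-1.5,"ax":0,"ay":0,"az":-0.23,"jaw":1},
  ],
)

```text
t: 1.8
eef_pos: [0.4503, 0.2127, 0.2975]
orientation: [0.0, 1.0, 0.0, -0.0]
contact_force: [-1.0, -0.1, -0.8]
opening: 0.087
```

```bash
python3 - <<'E'
from h import *
s=save('wrist','w1'); st=state(); print(st['t'],st['eef_pos'],np.degrees(yawof(st['orientation'])),st['qpos'].round(2),st['contact_force'].round(1),s['xyz'])
for n,p in [('tall',(.534,.210,.121)),('rblk',(.529,.21,.075)),('bblk',(.556,.361,.075)),('brush',(.5715,.0763,.112))]: print(n,w2px(s,p).round(0))
E
```

```text
1.85 [0.45049514 0.2125379  0.29751441] 89.94124005119252 [-0.83  0.01  0.3   1.68 -0.    1.45  1.04] [ 0.2 -1.3  0.1] [0.37632456 0.21405654 0.45960329]
tall [316. 244.]
rblk [316. 227.]
bblk [423. 244.]
brush [214. 267.]
```

View pics/w1.png

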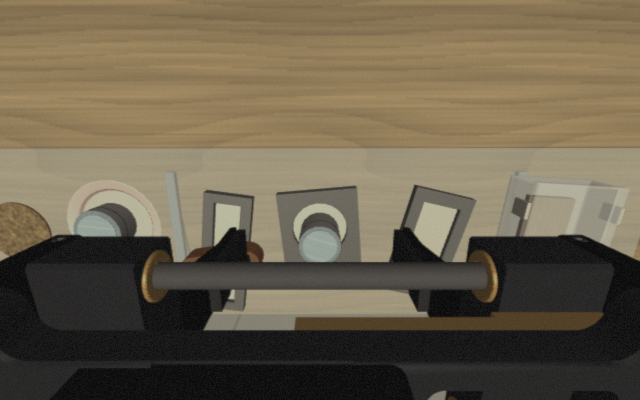

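```bash
python3 - <<'E'
from h import *
s=load('w1'); im=s['image'][:,:,::-1]; cv2.imwrite('pics/w1c.png',cv2.resize(im[170:320,180:480],None,fx=2.6,fy=2.6))
im2=cv2.GaussianBlur(s['image'],(3,3),0).astype(int); m=((im2[...,2]-im2[...,0])>-4)&(im2.max(2)>110); m=m.astype(np.uint8)*255
m2=np.zeros_like(m); m2[210:263,280:360]=m[210:263,280:360]
c=max(cv2.findContours(m2,0,1)[0],key=cv2.contourArea); e=cv2.fitEllipse(c); print(e, px2w(s,*e[0],.121))
E
```

```text
((319.27423095703125, 244.64161682128906), (35.305843353271484, 41.18049621582031), 89.57937622070312) [0.53490648 0.21411798 0.121     ]
```

View pics/w1c.png

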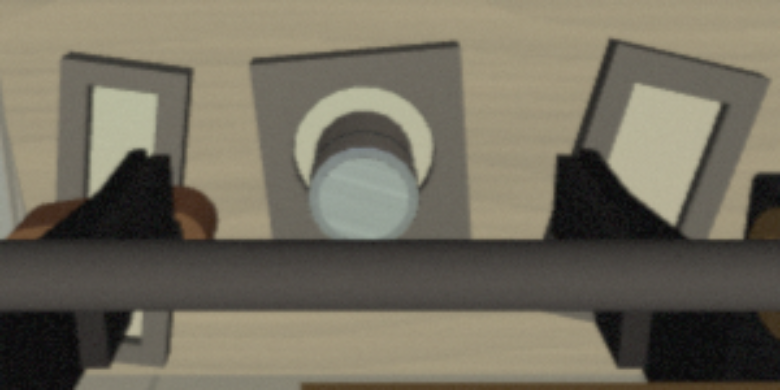

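```bash
python3 - <<'E'
from h import *
rows(.534,.212,.083,np.pi/2)
E
```

```text
xyz [-1.67 -0.01  4.29] rv [ 0.0001 -0.0001 -0.001 ] q7 1.04 t 1.85
```

Request:
jog_arm(
  series=[
    {"x":-1.67,"y":0,"z":2,"ax":0,"ay":0,"az":0,"jaw":1},
    {"x":-1.67,"y":0,"z":2,"ax":0,"ay":0,"az":0,"jaw":1},
    {"x":-1.67,"y":0,"z":2,"ax":0,"ay":0,"az":0,"jaw":1},
    {"x":-1.67,"y":0,"z":2.5,"ax":0,"ay":0,"az":0,"jaw":1},
    {"x":-1.67,"y":0,"z":3,"ax":0,"ay":0,"az":0,"jaw":1},
    {"x":-1.67,"y":0,"z":3.4,"ax":0,"ay":0,"az":0,"jaw":1},
    {"x":-1.67,"y":0,"z":3.8,"ax":0,"ay":0,"az":0,"jaw":1},
    {"x":-1.67,"y":0,"z":4.1,"ax":0,"ay":0,"az":0,"jaw":1},
    {"x":-1.67,"y":0,"z":4.28,"ax":0,"ay":0,"az":0,"jaw":1},
    {"x":-1.67,"y":0,"z":4.28,"ax":0,"ay":0,"az":0,"jaw":1},
    {"x":-1.67,"y":0,"z":4.28,"ax":0,"ay":0,"az":0,"jaw":1},
  ],
)

```text
t: 2.95
eef_pos: [0.5348, 0.2117, 0.0842]
orientation: [0.001, 1.0, 0.0, 0.0]
contact_force: [0.6, 0.3, -0.3]
opening: 0.0866
```

```bash
python3 - <<'E'
from h import *
s=save('scene','s2'); s=save('wrist','w2');st=state(); print(st['t'],st['eef_pos'],st['contact_force'].round(1))
a=load('s2')['image'][100:260,270:450,::-1];cv2.imwrite('pics/s2c.png',cv2.resize(a,None,fx=3.5,fy=3.5))
E
```

```text
3.05 [0.53508731 0.2117862  0.08456316] [ 0.1 -0.3  0.6]
```

View pics/s2c.png

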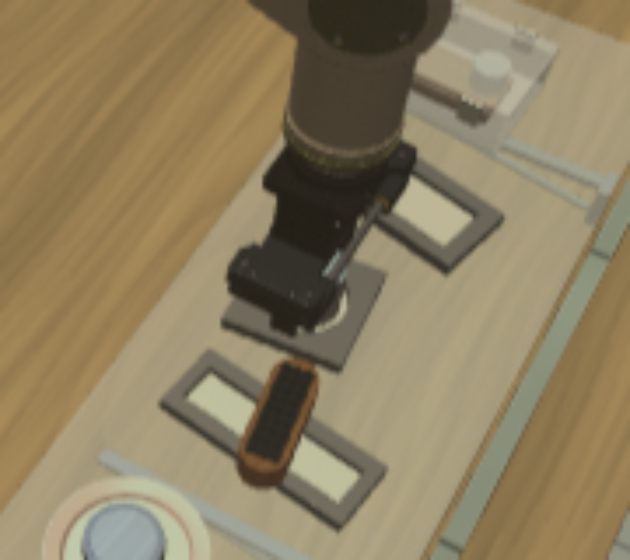

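View pics/w2.png

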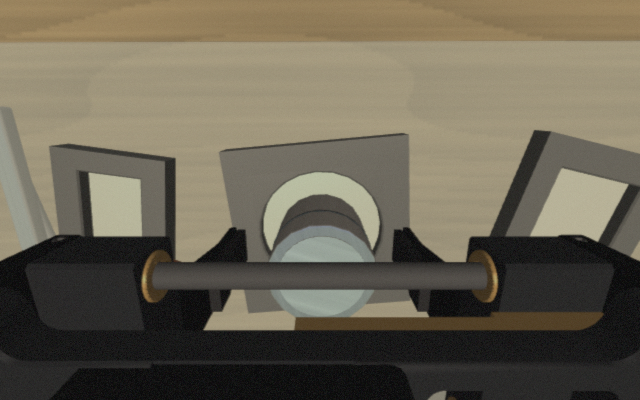

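Request:
jog_arm(
  series=[
    {"x":0,"y":0,"z":0,"ax":0,"ay":0,"az":0,"jaw":-1},
    {"x":0,"y":0,"z":0,"ax":0,"ay":0,"az":0,"jaw":-1},
    {"x":0,"y":0,"z":0,"ax":0,"ay":0,"az":0,"jaw":-1},
    {"x":0,"y":0,"z":0,"ax":0,"ay":0,"az":0,"jaw":-1},
    {"x":0,"y":0,"z":0,"ax":0,"ay":0,"az":0,"jaw":-1},
    {"x":0,"y":0,"z":0,"ax":0,"ay":0,"az":0,"jaw":-1},
    {"x":0,"y":0,"z":0,"ax":0,"ay":0,"az":0,"jaw":-1},
    {"x":0,"y":0,"z":-0.2,"ax":0,"ay":0,"az":0,"jaw":-1},
    {"x":0,"y":0,"z":-0.6,"ax":0,"ay":0,"az":0,"jaw":-1},
    {"x":0,"y":0,"z":-1.2,"ax":0,"ay":0,"az":0,"jaw":-1},
    {"x":0,"y":0,"z":-2,"ax":0,"ay":0,"az":0,"jaw":-1},
    {"x":0,"y":0,"z":-2.6,"ax":0,"ay":0,"az":0,"jaw":-1},
    {"x":0,"y":0,"z":-2.6,"ax":0,"ay":0,"az":0,"jaw":-1},
    {"x":0,"y":0,"z":-2.6,"ax":0,"ay":0,"az":0,"jaw":-1},
  ],
)

```text
t: 4.45
eef_pos: [0.5346, 0.2114, 0.2141]
orientation: [0.001, 1.0, 0.0, 0.0]
contact_force: [0.3, -0.9, -1.7]
opening: 0.0531
```

```bash
python3 - <<'E'
from h import *
s=save('wrist','w3');st=state(); print(st['t'],st['eef_pos'],st['contact_force'].round(1),st['opening'])
rows(.539,-.221,.215,np.pi/2)
E
```

```text
4.5 [0.53408435 0.21126719 0.21297993] [ 0.3 -0.2 -2.4] 0.053259958916294196
xyz [-0.123 -8.645 -0.038] rv [-0.0003 -0.0008 -0.0028] q7 1.18 t 4.5
```

View pics/w3.png

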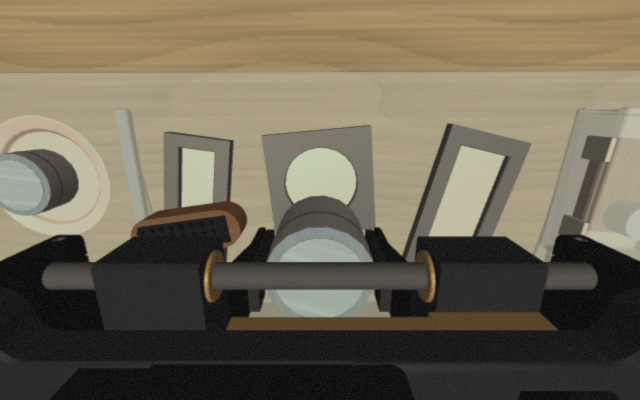

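Request:
jog_arm(
  series=[
    {"x":0,"y":-0.4,"z":0,"ax":0,"ay":0,"az":0,"jaw":-1},
    {"x":0,"y":-1,"z":0,"ax":0,"ay":0,"az":0,"jaw":-1},
    {"x":0,"y":-1.7,"z":0,"ax":0,"ay":0,"az":0,"jaw":-1},
    {"x":0,"y":-2.5,"z":0,"ax":0,"ay":0,"az":0,"jaw":-1},
    {"x":0,"y":-3.3,"z":0,"ax":0,"ay":0,"az":0,"jaw":-1},
    {"x":0,"y":-4.1,"z":0,"ax":0,"ay":0,"az":0,"jaw":-1},
    {"x":0,"y":-4.9,"z":0,"ax":0,"ay":0,"az":0,"jaw":-1},
    {"x":0,"y":-5.7,"z":0,"ax":0,"ay":0,"az":0,"jaw":-1},
    {"x":0,"y":-6.5,"z":0,"ax":0,"ay":0,"az":0,"jaw":-1},
    {"x":-0.1,"y":-7.3,"z":0,"ax":0,"ay":0,"az":0,"jaw":-1},
    {"x":-0.1,"y":-8,"z":0,"ax":0,"ay":0,"az":0,"jaw":-1},
    {"x":-0.1,"y":-8.4,"z":0,"ax":0,"ay":0,"az":0,"jaw":-1},
    {"x":-0.1,"y":-8.65,"z":0,"ax":0,"ay":0,"az":0,"jaw":-1},
    {"x":-0.1,"y":-8.65,"z":0,"ax":0,"ay":0,"az":0,"jaw":-1},
    {"x":-0.1,"y":-8.65,"z":0,"ax":0,"ay":0,"az":0,"jaw":-1},
  ],
)

```text
t: 6.0
eef_pos: [0.5381, -0.22, 0.2129]
orientation: [0.001, 1.0, 0.0, -0.0]
contact_force: [0.2, 0.4, -1.7]
opening: 0.0531
```

```bash
python3 - <<'E'
from h import *
s=save('wrist','w4');st=state(); print(st['t'],st['eef_pos'],st['contact_force'].round(1),st['opening'],st['qpos'].round(2))
print(w2px(s,(.539,-.221,.065)))
rows(.539,-.221,.083,np.pi/2)
w=load('w3'); 
im2=cv2.GaussianBlur(w['image'],(3,3),0); m=((im2.max(2)>160)).astype(np.uint8)*255
m2=np.zeros_like(m); m2[140:205,275:365]=m[140:205,275:365]; c=max(cv2.findContours(m2,0,1)[0],key=cv2.contourArea)
print(cv2.boundingRect(c)); x,y,ww,hh=cv2.boundingRect(c)
print('left/right/near pts of pale floor',px2w(w,x,y+hh/2,.066),px2w(w,x+ww,y+hh/2,.066), px2w(w,x+ww/2,y,.066))
E
```

```text
6.05 [ 0.53840431 -0.21951474  0.2130721 ] [ 0.5 -0.1 -2.4] 0.05326176410121269 [-0.23  0.27  0.65  1.62 -0.17  1.3   2.02]
[316.96720051 184.68940675]
xyz [-0.014 -0.032  2.601] rv [ 0.0009 -0.0006 -0.0011] q7 2.02 t 6.05
(286, 148, 70, 56)
left/right/near pts of pale floor [0.52614816 0.17751937 0.066     ] [0.52639478 0.25213727 0.066     ] [0.49663014 0.21486567 0.066     ]
```

View pics/w4.png

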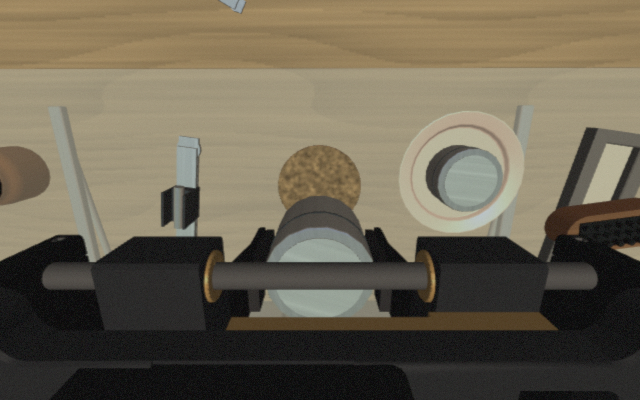

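Request:
jog_arm(
  series=[
    {"x":0,"y":0,"z":0.5,"ax":0,"ay":0,"az":0,"jaw":-1},
    {"x":0,"y":0,"z":1.1,"ax":0,"ay":0,"az":0,"jaw":-1},
    {"x":0,"y":0,"z":1.7,"ax":0,"ay":0,"az":0,"jaw":-1},
    {"x":0,"y":0,"z":2.1,"ax":0,"ay":0,"az":0,"jaw":-1},
    {"x":0,"y":0,"z":2.35,"ax":0,"ay":0,"az":0,"jaw":-1},
    {"x":0,"y":0,"z":2.5,"ax":0,"ay":0,"az":0,"jaw":-1},
    {"x":0,"y":0,"z":2.57,"ax":0,"ay":0,"az":0,"jaw":-1},
    {"x":0,"y":0,"z":2.57,"ax":0,"ay":0,"az":0,"jaw":-1},
    {"x":0,"y":0,"z":2.57,"ax":0,"ay":0,"az":0,"jaw":-1},
  ],
)

```text
t: 6.95
eef_pos: [0.5388, -0.2212, 0.0858]
orientation: [0.001, 1.0, -0.0, 0.001]
contact_force: [-0.3, -0.6, -0.6]
opening: 0.0532
```

```bash
python3 - <<'E'
from h import *
st=state(); print(st['t'],st['eef_pos'],st['contact_force'].round(1),st['opening'])
E
```

```text
6.95 [ 0.53879589 -0.22117248  0.0858375 ] [-0.3 -0.6 -0.6] 0.05320137178366185
```

Request:
jog_arm(
  series=[
    {"x":0,"y":0,"z":0.02,"ax":0,"ay":0,"az":0,"jaw":-1},
    {"x":0,"y":0,"z":0.03,"ax":0,"ay":0,"az":0,"jaw":-1},
    {"x":0,"y":0,"z":0.03,"ax":0,"ay":0,"az":0,"jaw":-1},
  ],
)

```text
t: 7.25
eef_pos: [0.5383, -0.221, 0.0836]
orientation: [0.001, 1.0, 0.0, 0.0]
contact_force: [-1.0, -0.1, -1.4]
opening: 0.053
```

Request:
jog_arm(
  series=[
    {"x":0,"y":0,"z":0.02,"ax":0,"ay":0,"az":0,"jaw":-1},
    {"x":0,"y":0,"z":0.04,"ax":0,"ay":0,"az":0,"jaw":-1},
    {"x":0,"y":0,"z":0.04,"ax":0,"ay":0,"az":0,"jaw":-1},
  ],
)

```text
t: 7.55
eef_pos: [0.5384, -0.2211, 0.0825]
orientation: [0.001, 1.0, 0.0, 0.0]
contact_force: [-4.7, 2.0, 10.3]
opening: 0.0529
```

Request:
jog_arm(
  series=[
    {"x":0,"y":0,"z":-0.02,"ax":0,"ay":0,"az":0,"jaw":0},
    {"x":0,"y":0,"z":-0.02,"ax":0,"ay":0,"az":0,"jaw":1},
    {"x":0,"y":0,"z":-0.02,"ax":0,"ay":0,"az":0,"jaw":1},
    {"x":0,"y":0,"z":-0.02,"ax":0,"ay":0,"az":0,"jaw":1},
    {"x":0,"y":0,"z":-0.02,"ax":0,"ay":0,"az":0,"jaw":1},
    {"x":0,"y":0,"z":-0.02,"ax":0,"ay":0,"az":0,"jaw":1},
    {"x":0,"y":0,"z":-0.02,"ax":0,"ay":0,"az":0,"jaw":1},
    {"x":0,"y":0,"z":-0.5,"ax":0,"ay":0,"az":0,"jaw":1},
    {"x":0,"y":0,"z":-1.2,"ax":0,"ay":0,"az":0,"jaw":1},
    {"x":0,"y":0,"z":-2,"ax":0,"ay":0,"az":0,"jaw":1},
    {"x":0,"y":0,"z":-2.6,"ax":0,"ay":0,"az":0,"jaw":1},
    {"x":0,"y":0,"z":-2.6,"ax":0,"ay":0,"az":0,"jaw":1},
  ],
)

```text
t: 8.75
eef_pos: [0.5401, -0.2221, 0.2159]
orientation: [0.002, 1.0, -0.001, 0.003]
contact_force: [0.5, -1.0, 0.6]
opening: 0.0865
```

```bash
python3 - <<'E'
from h import *
s=save('wrist','w5');save('top','t5');st=state(); print(st['t'],st['eef_pos'],st['contact_force'].round(1),st['opening'])
print(w2px(s,(.524,-.078,.102)))
rows(.524,-.077,.213,np.pi/2)
E
```

```text
8.85 [ 0.53848659 -0.22104509  0.2117471 ] [ 0.6 -0.6 -0.5] 0.08712353031440029
[470.16275425 174.34131454]
xyz [ 0.297  2.88  -0.025] rv [ 0.0002  0.0011 -0.0027] q7 2.02 t 8.85
```

View pics/w5.png

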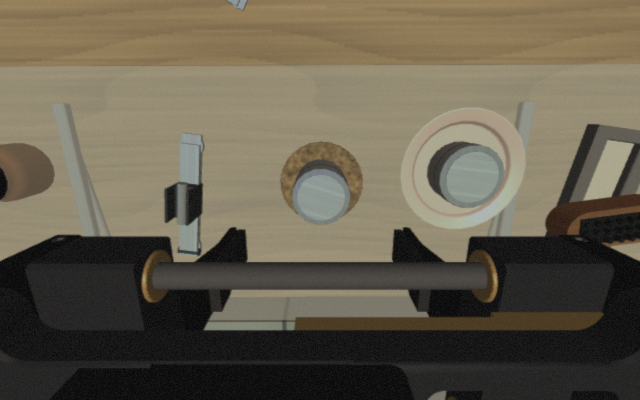

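Request:
jog_arm(
  series=[
    {"x":0.1,"y":0.5,"z":0,"ax":0,"ay":0,"az":0,"jaw":1},
    {"x":0.2,"y":1.3,"z":0,"ax":0,"ay":0,"az":0,"jaw":1},
    {"x":0.3,"y":2.1,"z":0,"ax":0,"ay":0,"az":0,"jaw":1},
    {"x":0.3,"y":2.7,"z":0,"ax":0,"ay":0,"az":0,"jaw":1},
    {"x":0.3,"y":2.88,"z":0,"ax":0,"ay":0,"az":0,"jaw":1},
    {"x":0.3,"y":2.88,"z":0,"ax":0,"ay":0,"az":0,"jaw":1},
    {"x":0.3,"y":2.88,"z":0,"ax":0,"ay":0,"az":0,"jaw":1},
  ],
)

```text
t: 9.55
eef_pos: [0.5233, -0.0783, 0.2109]
orientation: [0.002, 1.0, -0.0, -0.001]
contact_force: [-0.3, -0.0, -0.2]
opening: 0.0872
```

```bash
python3 - <<'E'
from h import *
s=save('wrist','w6');st=state(); print(st['t'],st['eef_pos'],st['contact_force'].round(1),st['opening'])
rows(.524,-.077,.082,np.pi/2)
im2=cv2.GaussianBlur(s['image'],(3,3),0).astype(int); m=((im2[...,2]-im2[...,0])>-4)&(im2.max(2)>110); m=m.astype(np.uint8)*255
m2=np.zeros_like(m); m2[160:263,270:370]=m[160:263,270:370]
c=max(cv2.findContours(m2,0,1)[0],key=cv2.contourArea); e=cv2.fitEllipse(c); print(e, px2w(s,*e[0],.102))
E
```

```text
9.6 [ 0.52339553 -0.0787489   0.21108363] [-0.4 -0.  -0.6] 0.0871299621318371
xyz [-0.014  0.037  2.582] rv [-0.0007 -0.0007 -0.0049] q7 1.7 t 9.6
((320.4817810058594, 195.4284210205078), (59.283966064453125, 61.65029525756836), 87.19059753417969) [ 0.52525216 -0.07586619  0.102     ]
```

View pics/w6.png

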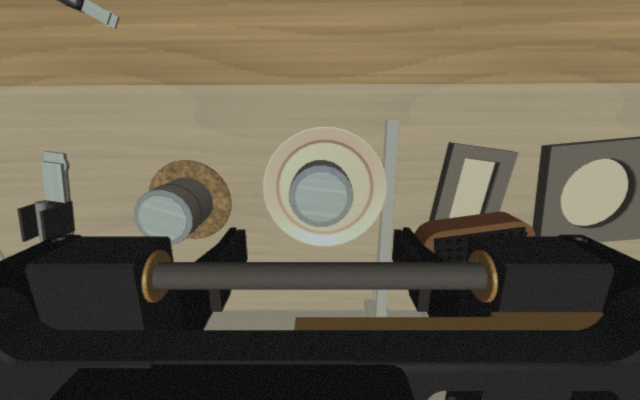

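```bash
python3 - <<'E'
from h import *
s=load('w6'); print('saucer w6',px2w(s,325,186.5,.074)); print('w5',px2w(load('w5'),463,168,.074))
T=load('top0');S=load('scene0'); print(px2w(T,300+295/4,110+273/4,.074),px2w(S,260+138/3,80+534/3,.074))
E
```

```text
saucer w6 [ 0.52347989 -0.07106658  0.074     ]
w5 [ 0.52327569 -0.07189177  0.074     ]
[ 0.52300995 -0.07853238  0.074     ] [ 0.52635033 -0.07432998  0.074     ]
```

Request:
jog_arm(
  series=[
    {"x":-0.01,"y":0.03,"z":0.5,"ax":0,"ay":0,"az":0,"jaw":1},
    {"x":-0.01,"y":0.03,"z":1.1,"ax":0,"ay":0,"az":0,"jaw":1},
    {"x":-0.01,"y":0.03,"z":1.7,"ax":0,"ay":0,"az":0,"jaw":1},
    {"x":-0.01,"y":0.03,"z":2.2,"ax":0,"ay":0,"az":0,"jaw":1},
    {"x":-0.01,"y":0.03,"z":2.5,"ax":0,"ay":0,"az":0,"jaw":1},
    {"x":-0.01,"y":0.03,"z":2.58,"ax":0,"ay":0,"az":0,"jaw":1},
    {"x":-0.01,"y":0.03,"z":2.58,"ax":0,"ay":0,"az":0,"jaw":1},
    {"x":-0.01,"y":0.03,"z":2.58,"ax":0,"ay":0,"az":0,"jaw":0},
    {"x":-0.01,"y":0.03,"z":2.58,"ax":0,"ay":0,"az":0,"jaw":-1},
    {"x":-0.01,"y":0.03,"z":2.58,"ax":0,"ay":0,"az":0,"jaw":-1},
    {"x":-0.01,"y":0.03,"z":2.58,"ax":0,"ay":0,"az":0,"jaw":-1},
    {"x":-0.01,"y":0.03,"z":2.58,"ax":0,"ay":0,"az":0,"jaw":-1},
    {"x":-0.01,"y":0.03,"z":2.58,"ax":0,"ay":0,"az":0,"jaw":-1},
    {"x":-0.01,"y":0.03,"z":2.58,"ax":0,"ay":0,"az":0,"jaw":-1},
  ],
)

```text
t: 11.0
eef_pos: [0.5245, -0.0756, 0.083]
orientation: [0.001, 1.0, 0.0, 0.0]
contact_force: [-1.3, -0.5, 6.6]
opening: 0.0613
```

```bash
python3 - <<'E'
from h import *
rows(.530,.211,.083,np.pi/2)
E
```

```text
xyz [-0.094  5.733  0.   ] rv [ 0.0001  0.0006 -0.0028] q7 1.77 t 11.0
```

Request:
jog_arm(
  series=[
    {"x":0,"y":0,"z":-0.3,"ax":0,"ay":0,"az":0,"jaw":-1},
    {"x":0,"y":0,"z":-0.9,"ax":0,"ay":0,"az":0,"jaw":-1},
    {"x":0,"y":0,"z":-1.6,"ax":0,"ay":0,"az":0,"jaw":-1},
    {"x":0,"y":0.1,"z":-2.3,"ax":0,"ay":0,"az":0,"jaw":-1},
    {"x":-0.1,"y":0.5,"z":-2.6,"ax":0,"ay":0,"az":0,"jaw":-1},
    {"x":-0.1,"y":1.2,"z":-2.6,"ax":0,"ay":0,"az":0,"jaw":-1},
    {"x":-0.1,"y":2,"z":-2.6,"ax":0,"ay":0,"az":0,"jaw":-1},
    {"x":-0.1,"y":2.8,"z":-2.6,"ax":0,"ay":0,"az":0,"jaw":-1},
    {"x":-0.1,"y":3.6,"z":-2.6,"ax":0,"ay":0,"az":0,"jaw":-1},
    {"x":-0.1,"y":4.4,"z":-2.6,"ax":0,"ay":0,"az":0,"jaw":-1},
    {"x":-0.1,"y":5.1,"z":-2.6,"ax":0,"ay":0,"az":0,"jaw":-1},
    {"x":-0.1,"y":5.5,"z":-2.6,"ax":0,"ay":0,"az":0,"jaw":-1},
    {"x":-0.1,"y":5.73,"z":-2.6,"ax":0,"ay":0,"az":0,"jaw":-1},
    {"x":-0.1,"y":5.73,"z":-2.6,"ax":0,"ay":0,"az":0,"jaw":-1},
    {"x":-0.1,"y":5.73,"z":-2.2,"ax":0,"ay":0,"az":0,"jaw":-1},
    {"x":-0.1,"y":5.73,"z":-1.6,"ax":0,"ay":0,"az":0,"jaw":-1},
    {"x":-0.1,"y":5.73,"z":-1,"ax":0,"ay":0,"az":0,"jaw":-1},
    {"x":-0.1,"y":5.73,"z":-0.8,"ax":0,"ay":0,"az":0,"jaw":-1},
    {"x":-0.1,"y":5.73,"z":-0.8,"ax":0,"ay":0,"az":0,"jaw":-1},
  ],
)

```text
t: 12.9
eef_pos: [0.5295, 0.2093, 0.1216]
orientation: [0.002, 1.0, -0.001, -0.001]
contact_force: [-0.3, -0.8, -1.1]
opening: 0.0609
```

```bash
python3 - <<'E'
from h import *
s=save('wrist','w7');save('scene','s7');st=state(); print(st['t'],st['eef_pos'],st['contact_force'].round(1),st['opening'])
rows(.530,.211,.083,np.pi/2)
print(w2px(s,(.530,.211,.066)),w2px(s,(.530-.038,.211,.075)),w2px(s,(.530,.211-.038,.075)),w2px(s,(.530,.211+.038,.075)))
E
```

```text
13.0 [0.53083606 0.21053931 0.12391111] [ 0.8 -0.4 -0.9] 0.06137182847094174
xyz [0.018 0.009 0.818] rv [ 0.0006  0.0014 -0.0038] q7 1.2 t 13.0
[319.78868922 212.25682799] [319.57552732 165.65307013] [268.85396887 216.3546392 ] [370.77789843 215.95141827]
```

View pics/w7.png

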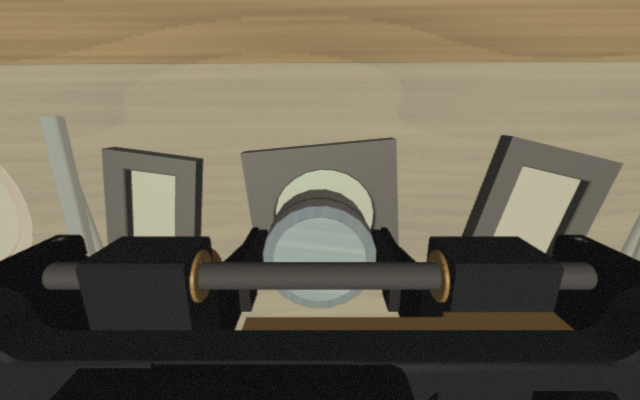

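```bash
python3 - <<'E'
from h import *
s=load('w7'); print('tin pred',w2px(s,(.5308,.2105,.102)), px2w(s,320,257,.102))
a=px2w(s,243,153,.075);b=px2w(s,397,139,.075); d=(b-a);L=np.linalg.norm(d);d/=L;n=np.array([-d[1],d[0],0]); n=n if n[0]>0 else -n
print(a,b,L,(a+b)/2+n*.055)
print(px2w(s,275,210,.075),px2w(s,374,210,.075))
S=load('s7')['image'][:,:,::-1]; cv2.imwrite('pics/s7c.png',cv2.resize(S[110:260,290:440],None,fx=4,fy=4))
E
```

```text
tin pred [319.0645539  231.04768114] [0.5496691  0.21104243 0.102     ]
[0.48279518 0.15725514 0.075     ] [0.47359686 0.26473444 0.075     ] 0.1078721966952234 [0.5329957  0.21568467 0.075     ]
[0.52502984 0.17781297 0.075     ] [0.52533922 0.25118586 0.075     ]
```

View pics/s7c.png

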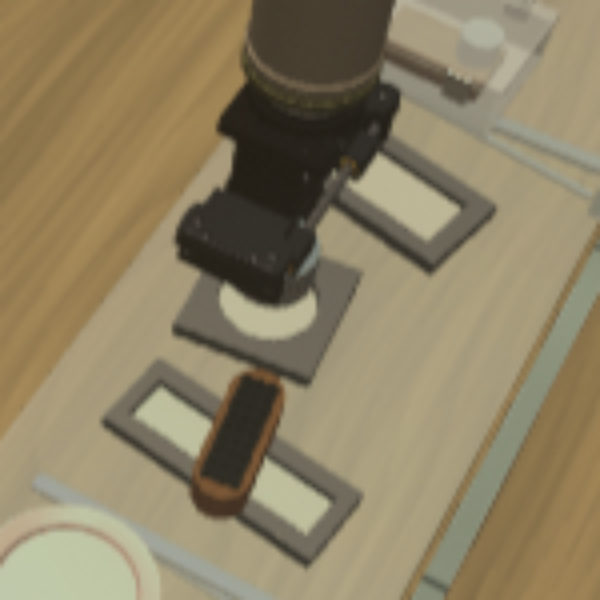

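Request:
jog_arm(
  series=[
    {"x":0,"y":0.05,"z":0.1,"ax":0,"ay":0,"az":0,"jaw":-1},
    {"x":0,"y":0.05,"z":0.25,"ax":0,"ay":0,"az":0,"jaw":-1},
    {"x":0,"y":0.05,"z":0.4,"ax":0,"ay":0,"az":0,"jaw":-1},
    {"x":0,"y":0.05,"z":0.55,"ax":0,"ay":0,"az":0,"jaw":-1},
    {"x":0,"y":0.05,"z":0.68,"ax":0,"ay":0,"az":0,"jaw":-1},
    {"x":0,"y":0.05,"z":0.74,"ax":0,"ay":0,"az":0,"jaw":-1},
    {"x":0,"y":0.05,"z":0.74,"ax":0,"ay":0,"az":0,"jaw":-1},
    {"x":0,"y":0.05,"z":0.74,"ax":0,"ay":0,"az":0,"jaw":-1},
  ],
)

```text
t: 13.8
eef_pos: [0.5301, 0.2135, 0.0857]
orientation: [0.001, 1.0, 0.0, 0.0]
contact_force: [-0.5, -0.0, -0.9]
opening: 0.0614
```

```bash
python3 - <<'E'
from h import *
s=save('wrist','w8');st=state(); print(st['t'],st['eef_pos'],st['contact_force'].round(1),st['opening'])
E
```

```text
13.85 [0.5302195  0.21355171 0.08583   ] [ 0.7  0.3 -1.5] 0.06140958145129886
```

View pics/w8.png

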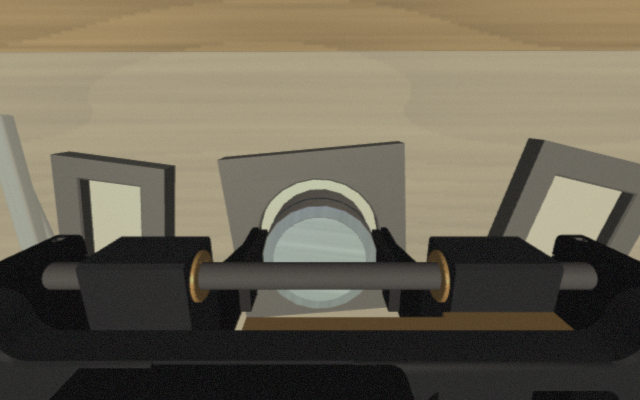

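Request:
jog_arm(
  series=[
    {"x":0,"y":0,"z":0.02,"ax":0,"ay":0,"az":0,"jaw":-1},
    {"x":0,"y":0,"z":0.04,"ax":0,"ay":0,"az":0,"jaw":-1},
    {"x":0,"y":0,"z":0.05,"ax":0,"ay":0,"az":0,"jaw":-1},
    {"x":0,"y":0,"z":0.05,"ax":0,"ay":0,"az":0,"jaw":-1},
  ],
)

```text
t: 14.25
eef_pos: [0.53, 0.2135, 0.0831]
orientation: [0.001, 1.0, 0.0, -0.0]
contact_force: [-0.4, -0.8, -2.0]
opening: 0.061
```

Request:
jog_arm(
  series=[
    {"x":0,"y":0,"z":0.01,"ax":0,"ay":0,"az":0,"jaw":-1},
    {"x":0,"y":0,"z":0.02,"ax":0,"ay":0,"az":0,"jaw":-1},
    {"x":0,"y":0,"z":0.02,"ax":0,"ay":0,"az":0,"jaw":0},
    {"x":0,"y":0,"z":0.0,"ax":0,"ay":0,"az":0,"jaw":1},
    {"x":0,"y":0,"z":0.0,"ax":0,"ay":0,"az":0,"jaw":1},
    {"x":0,"y":0,"z":0.0,"ax":0,"ay":0,"az":0,"jaw":1},
    {"x":0,"y":0,"z":0.0,"ax":0,"ay":0,"az":0,"jaw":1},
    {"x":0,"y":0,"z":0.0,"ax":0,"ay":0,"az":0,"jaw":1},
    {"x":0,"y":0,"z":-0.4,"ax":0,"ay":0,"az":0,"jaw":1},
    {"x":0,"y":0,"z":-1,"ax":0,"ay":0,"az":0,"jaw":1},
    {"x":0,"y":0,"z":-1.8,"ax":0,"ay":0,"az":0,"jaw":1},
    {"x":0,"y":0,"z":-2.5,"ax":0,"ay":0,"az":0,"jaw":1},
    {"x":0,"y":0,"z":-2.6,"ax":0,"ay":0,"az":0,"jaw":1},
    {"x":0,"y":0,"z":-2.6,"ax":0,"ay":0,"az":0,"jaw":1},
    {"x":0,"y":0,"z":-2.6,"ax":0,"ay":0,"az":0,"jaw":1},
  ],
)

```text
t: 15.75
eef_pos: [0.5294, 0.2133, 0.2118]
orientation: [0.001, 1.0, -0.0, -0.001]
contact_force: [0.0, 0.5, -0.0]
opening: 0.0869
```

```bash
python3 - <<'E'
from h import *
s=save('wrist','w9');st=state(); print(st['t'],st['eef_pos'],st['contact_force'].round(1),st['opening'])
rows(.539,-.221,.213,np.pi/2)
E
```

```text
15.8 [0.52929033 0.21320074 0.21146215] [0.7 0.3 0.2] 0.08701791824633452
xyz [-0.218 -8.683 -0.021] rv [-0.0011 -0.0021 -0.0028] q7 1.17 t 15.8
```

View pics/w9.png

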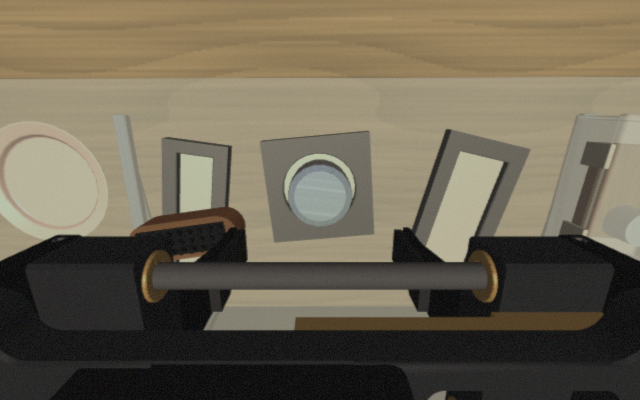

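Request:
jog_arm(
  series=[
    {"x":0,"y":-0.6,"z":0,"ax":0,"ay":0,"az":0,"jaw":1},
    {"x":0,"y":-1.5,"z":0,"ax":0,"ay":0,"az":0,"jaw":1},
    {"x":0,"y":-2.5,"z":0,"ax":0,"ay":0,"az":0,"jaw":1},
    {"x":0,"y":-3.5,"z":0,"ax":0,"ay":0,"az":0,"jaw":1},
    {"x":0,"y":-4.5,"z":0,"ax":0,"ay":0,"az":0,"jaw":1},
    {"x":0,"y":-5.5,"z":0,"ax":0,"ay":0,"az":0,"jaw":1},
    {"x":0,"y":-6.5,"z":0,"ax":0,"ay":0,"az":0,"jaw":1},
    {"x":-0.1,"y":-7.5,"z":0,"ax":0,"ay":0,"az":0,"jaw":1},
    {"x":-0.2,"y":-8.3,"z":0,"ax":0,"ay":0,"az":0,"jaw":1},
    {"x":-0.2,"y":-8.68,"z":0,"ax":0,"ay":0,"az":0,"jaw":1},
    {"x":-0.2,"y":-8.68,"z":0,"ax":0,"ay":0,"az":0,"jaw":1},
    {"x":-0.2,"y":-8.68,"z":0,"ax":0,"ay":0,"az":0,"jaw":1},
    {"x":-0.2,"y":-8.68,"z":0.6,"ax":0,"ay":0,"az":0,"jaw":1},
  ],
)

```text
t: 17.1
eef_pos: [0.5409, -0.2197, 0.1851]
orientation: [0.001, 1.0, -0.0, 0.003]
contact_force: [0.6, -0.0, 0.3]
opening: 0.0869
```

```bash
python3 - <<'E'
from h import *
st=state(); print(st['t'],st['eef_pos'],st['contact_force'].round(1),st['opening'])
rows(.5385,-.2211,.083,np.pi/2)
E
```

```text
17.1 [ 0.54085888 -0.21974332  0.18513352] [ 0.6 -0.   0.3] 0.08686392936003999
xyz [ 0.057 -0.026  2.042] rv [-0.0003  0.005  -0.001 ] q7 2.03 t 17.1
```

Request:
jog_arm(
  series=[
    {"x":0.0,"y":0,"z":0.5,"ax":0,"ay":0,"az":0,"jaw":1},
    {"x":0.0,"y":0,"z":1.1,"ax":0,"ay":0,"az":0,"jaw":1},
    {"x":0.0,"y":0,"z":1.6,"ax":0,"ay":0,"az":0,"jaw":1},
    {"x":0.0,"y":0,"z":1.9,"ax":0,"ay":0,"az":0,"jaw":1},
    {"x":0.0,"y":0,"z":1.97,"ax":0,"ay":0,"az":0,"jaw":1},
    {"x":0.0,"y":0,"z":1.97,"ax":0,"ay":0,"az":0,"jaw":0},
    {"x":0.0,"y":0,"z":1.97,"ax":0,"ay":0,"az":0,"jaw":-1},
    {"x":0.0,"y":0,"z":1.97,"ax":0,"ay":0,"az":0,"jaw":-1},
    {"x":0.0,"y":0,"z":1.97,"ax":0,"ay":0,"az":0,"jaw":-1},
    {"x":0.0,"y":0,"z":1.97,"ax":0,"ay":0,"az":0,"jaw":-1},
    {"x":0.0,"y":0,"z":1.97,"ax":0,"ay":0,"az":0,"jaw":-1},
    {"x":0.0,"y":0,"z":1.97,"ax":0,"ay":0,"az":0,"jaw":-1},
  ],
)

```text
t: 18.3
eef_pos: [0.539, -0.2207, 0.0849]
orientation: [0.001, 1.0, 0.0, 0.0]
contact_force: [-1.1, 0.6, 5.0]
opening: 0.0533
```

```bash
python3 - <<'E'
from h import *
st=state(); print(st['t'],st['eef_pos'],st['contact_force'].round(1),st['opening'])
rows(.524,-.0745,.085,np.pi/2)
E
```

```text
18.3 [ 0.53900975 -0.22065317  0.08493545] [-1.1  0.6  5. ] 0.053327257669743305
xyz [ 3.090e-01  2.922e+00 -1.000e-03] rv [ 0.      0.0006 -0.0029] q7 2.09 t 18.3
```

Request:
jog_arm(
  series=[
    {"x":0,"y":0,"z":-0.3,"ax":0,"ay":0,"az":0,"jaw":-1},
    {"x":0,"y":0,"z":-0.8,"ax":0,"ay":0,"az":0,"jaw":-1},
    {"x":0,"y":0.1,"z":-1.4,"ax":0,"ay":0,"az":0,"jaw":-1},
    {"x":0.1,"y":0.5,"z":-1.6,"ax":0,"ay":0,"az":0,"jaw":-1},
    {"x":0.2,"y":1.2,"z":-1.6,"ax":0,"ay":0,"az":0,"jaw":-1},
    {"x":0.3,"y":1.9,"z":-1.6,"ax":0,"ay":0,"az":0,"jaw":-1},
    {"x":0.31,"y":2.5,"z":-1.6,"ax":0,"ay":0,"az":0,"jaw":-1},
    {"x":0.31,"y":2.8,"z":-1.6,"ax":0,"ay":0,"az":0,"jaw":-1},
    {"x":0.31,"y":2.92,"z":-1.6,"ax":0,"ay":0,"az":0,"jaw":-1},
    {"x":0.31,"y":2.92,"z":-1.4,"ax":0,"ay":0,"az":0,"jaw":-1},
    {"x":0.31,"y":2.92,"z":-1,"ax":0,"ay":0,"az":0,"jaw":-1},
    {"x":0.31,"y":2.92,"z":-0.6,"ax":0,"ay":0,"az":0,"jaw":-1},
    {"x":0.31,"y":2.92,"z":-0.25,"ax":0,"ay":0,"az":0,"jaw":-1},
    {"x":0.31,"y":2.92,"z":-0.1,"ax":0,"ay":0,"az":0,"jaw":-1},
    {"x":0.31,"y":2.92,"z":-0.06,"ax":0,"ay":0,"az":0,"jaw":-1},
    {"x":0.31,"y":2.92,"z":-0.06,"ax":0,"ay":0,"az":0,"jaw":-1},
  ],
)

```text
t: 19.9
eef_pos: [0.5238, -0.0753, 0.0877]
orientation: [0.002, 1.0, -0.0, 0.0]
contact_force: [-0.2, -0.4, -2.3]
opening: 0.0533
```

```bash
python3 - <<'E'
from h import *
s=save('wrist','w10');save('scene','s10');st=state(); print(st['t'],st['eef_pos'],st['contact_force'].round(1),st['opening'])
print(w2px(s,(.524,-.0745,.074)))
E
```

```text
20.0 [ 0.52421955 -0.07488503  0.08829306] [ 0.5  0.5 -1.4] 0.0531897373112231
[318.34295788 232.96224156]
```

View pics/w10.png

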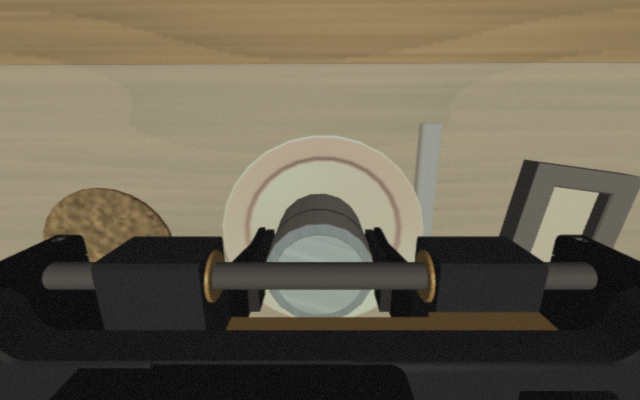

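Request:
jog_arm(
  series=[
    {"x":0,"y":0.04,"z":0.02,"ax":0,"ay":0,"az":0,"jaw":-1},
    {"x":0,"y":0.04,"z":0.04,"ax":0,"ay":0,"az":0,"jaw":-1},
    {"x":0,"y":0.04,"z":0.05,"ax":0,"ay":0,"az":0,"jaw":-1},
    {"x":0,"y":0.04,"z":0.06,"ax":0,"ay":0,"az":0,"jaw":-1},
    {"x":0,"y":0.04,"z":0.06,"ax":0,"ay":0,"az":0,"jaw":-1},
  ],
)

```text
t: 20.5
eef_pos: [0.5241, -0.0721, 0.0858]
orientation: [0.001, 1.0, 0.001, 0.0]
contact_force: [-5.5, 1.5, 12.4]
opening: 0.053
```

Request:
jog_arm(
  series=[
    {"x":0,"y":0,"z":-0.01,"ax":0,"ay":0,"az":0,"jaw":0},
    {"x":0,"y":0,"z":-0.02,"ax":0,"ay":0,"az":0,"jaw":1},
    {"x":0,"y":0,"z":-0.02,"ax":0,"ay":0,"az":0,"jaw":1},
    {"x":0,"y":0,"z":-0.02,"ax":0,"ay":0,"az":0,"jaw":1},
    {"x":0,"y":0,"z":-0.02,"ax":0,"ay":0,"az":0,"jaw":1},
    {"x":0,"y":0,"z":-0.02,"ax":0,"ay":0,"az":0,"jaw":1},
    {"x":0,"y":0,"z":-0.4,"ax":0,"ay":0,"az":0,"jaw":1},
    {"x":0,"y":0,"z":-1,"ax":0,"ay":0,"az":0,"jaw":1},
    {"x":0,"y":0,"z":-1.8,"ax":0,"ay":0,"az":0,"jaw":1},
    {"x":0,"y":0,"z":-2.5,"ax":0,"ay":0,"az":0,"jaw":1},
    {"x":0.8,"y":1,"z":-2.6,"ax":0,"ay":0,"az":0,"jaw":1},
    {"x":0.8,"y":2,"z":-2.6,"ax":0,"ay":0,"az":0,"jaw":1},
    {"x":0.8,"y":2.9,"z":-2.6,"ax":0,"ay":0,"az":0,"jaw":1},
    {"x":0.8,"y":2.9,"z":-2.6,"ax":0,"ay":0,"az":0,"jaw":1},
    {"x":0.8,"y":2.9,"z":-2.6,"ax":0,"ay":0,"az":0,"jaw":1},
  ],
)

```text
t: 22.0
eef_pos: [0.4839, 0.0741, 0.2144]
orientation: [-0.0, 1.0, -0.0, -0.0]
contact_force: [-0.7, -1.6, -0.0]
opening: 0.0874
```

```bash
python3 - <<'E'
from h import *
s=save('wrist','w11');st=state(); print(st['t'],st['eef_pos'],st['contact_force'].round(1),st['opening'],st['qpos'].round(2))
print(w2px(s,(.572,.076,.115)),w2px(s,(.5242,-.0722,.121)))
E
```

```text
22.05 [0.48412888 0.07221233 0.21442746] [ 0.8 -0.6  0.3] 0.08690426377214211 [-0.69  0.02  0.46  1.84 -0.01  1.28  1.34]
[319.76252921 281.04568208] [161.15456273 239.33238287]
```

View pics/w11.png

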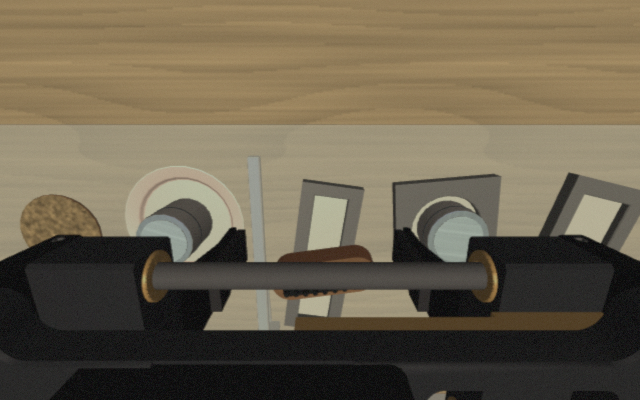

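```bash
python3 - <<'E'
from h import *
rows(.572,.078,.2144,np.radians(8.4))
E
```

```text
xyz [-1.757  0.12   0.   ] rv [-5.000e-04  2.000e-04  1.422e+00] q7 1.34 t 22.05
```

Request:
jog_arm(
  series=[
    {"x":-0.3,"y":0.12,"z":0,"ax":0,"ay":0,"az":0.14,"jaw":1},
    {"x":-0.7,"y":0.12,"z":0,"ax":0,"ay":0,"az":0.28,"jaw":1},
    {"x":-1.1,"y":0.12,"z":0,"ax":0,"ay":0,"az":0.42,"jaw":1},
    {"x":-1.4,"y":0.12,"z":0,"ax":0,"ay":0,"az":0.56,"jaw":1},
    {"x":-1.75,"y":0.12,"z":0,"ax":0,"ay":0,"az":0.7,"jaw":1},
    {"x":-1.75,"y":0.12,"z":0,"ax":0,"ay":0,"az":0.84,"jaw":1},
    {"x":-1.75,"y":0.12,"z":0,"ax":0,"ay":0,"az":0.98,"jaw":1},
    {"x":-1.75,"y":0.12,"z":0,"ax":0,"ay":0,"az":1.12,"jaw":1},
    {"x":-1.75,"y":0.12,"z":0,"ax":0,"ay":0,"az":1.26,"jaw":1},
    {"x":-1.75,"y":0.12,"z":0,"ax":0,"ay":0,"az":1.38,"jaw":1},
    {"x":-1.75,"y":0.12,"z":0,"ax":0,"ay":0,"az":1.42,"jaw":1},
    {"x":-1.75,"y":0.12,"z":0,"ax":0,"ay":0,"az":1.42,"jaw":1},
    {"x":-1.75,"y":0.12,"z":0,"ax":0,"ay":0,"az":1.42,"jaw":1},
  ],
)

```text
t: 23.35
eef_pos: [0.5718, 0.0768, 0.2146]
orientation: [0.653, 0.757, -0.0, 0.0]
contact_force: [0.4, -0.1, 0.2]
opening: 0.0868
```

```bash
python3 - <<'E'
from h import *
s=save('wrist','w12');save('scene','s12');st=state(); print(st['t'],st['eef_pos'],st['contact_force'].round(1),st['opening'],st['qpos'].round(2),np.degrees(yawof(st['orientation'])),s['xyz'])
print(w2px(s,(.572,.078,.115)))
rows(.572,.078,.088)
E
```

```text
23.45 [0.57172699 0.07745621 0.21455416] [-0.2  1.2 -0.3] 0.08727359931434049 [-0.74  0.25  0.63  1.63 -0.15  1.3   0.06] 8.479449393375573 [0.56218469 0.15286657 0.37664458]
[317.54299526 197.85828546]
xyz [0.01  0.007 2.531] rv [ 0.      0.0002 -0.    ] q7 0.06 t 23.45
```

View pics/w12.png

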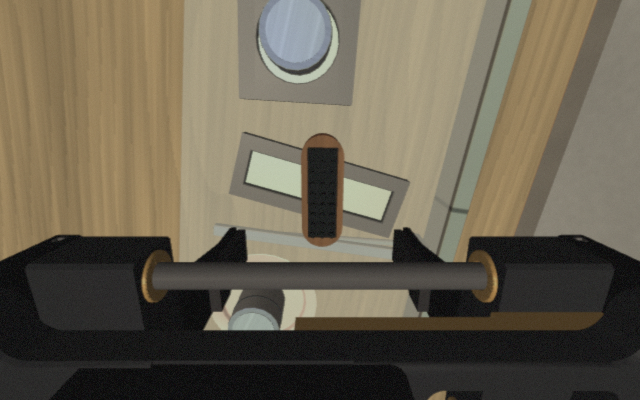

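```bash
python3 - <<'E'
from h import *
s=load('w12'); print(px2w(s,322.5,190,.105)); 
im=s['image'].astype(int); m=((im[...,0]-im[...,2]>25)&(im.max(2)<130)).astype(np.uint8)*255; z=np.zeros_like(m); z[125:255,290:355]=m[125:255,290:355]
z=cv2.morphologyEx(z,cv2.MORPH_CLOSE,np.ones((15,15))); c=max(cv2.findContours(z,0,1)[0],key=cv2.contourArea)
print(cv2.boundingRect(c)); print(cv2.minAreaRect(c))
C=[(244,132),(409,182),(390,236),(230,193)]
W=np.array([px2w(s,*p,.075) for p in C]); print(W.round(4).tolist(),W.mean(0)); 
for a,b in((0,1),(3,2),(0,3),(1,2)):
    d=W[b]-W[a]; print(np.linalg.norm(d).round(4),np.degrees(np.arctan2(d[1],d[0])).round(1))
# pale cutout
V=im.max(2); m=((V>150)&(im[...,0]-im[...,2]<40)).astype(np.uint8)*255; z=np.zeros_like(m); z[140:230,240:400]=m[140:230,240:400]
cs=sorted(cv2.findContours(z,0,1)[0],key=cv2.contourArea)[-2:]; a=np.concatenate(cs); w=np.array([px2w(s,*p[0],.066)[:2]*1000 for p in a.astype(float)],np.float32); print(cv2.minAreaRect(w.reshape(-1,1,2)))
E
```

```text
[0.57588929 0.08347795 0.105     ]
(295, 133, 55, 114)
((324.958740234375, 189.081787109375), (112.93641662597656, 52.46434783935547), 85.17922973632812)
[[0.4913, 0.1233, 0.075], [0.6653, 0.0975, 0.075], [0.6586, 0.0351, 0.075], [0.4816, 0.0583, 0.075]] [0.57418471 0.07855062 0.075     ]
0.176 -8.4
0.1786 -7.5
0.0657 -98.5
0.0628 -96.1
((573.7908325195312, 96.85669708251953), (165.02537536621094, 54.57790756225586), 15.719396591186523)
```

```bash
python3 - <<'E'
from h import *
rows(.575,.079,.088)
E
```

```text
xyz [0.021 0.069 2.531] rv [ 0.      0.0002 -0.    ] q7 0.06 t 23.45
```

Request:
jog_arm(
  series=[
    {"x":0.02,"y":0.07,"z":0.5,"ax":0,"ay":0,"az":0,"jaw":1},
    {"x":0.02,"y":0.07,"z":1.1,"ax":0,"ay":0,"az":0,"jaw":1},
    {"x":0.02,"y":0.07,"z":1.7,"ax":0,"ay":0,"az":0,"jaw":1},
    {"x":0.02,"y":0.07,"z":2.2,"ax":0,"ay":0,"az":0,"jaw":1},
    {"x":0.02,"y":0.07,"z":2.45,"ax":0,"ay":0,"az":0,"jaw":1},
    {"x":0.02,"y":0.07,"z":2.53,"ax":0,"ay":0,"az":0,"jaw":1},
    {"x":0.02,"y":0.07,"z":2.53,"ax":0,"ay":0,"az":0,"jaw":1},
    {"x":0.02,"y":0.07,"z":2.53,"ax":0,"ay":0,"az":0,"jaw":1},
  ],
)

```text
t: 24.25
eef_pos: [0.5757, 0.0799, 0.0893]
orientation: [0.653, 0.757, 0.001, 0.0]
contact_force: [0.8, 0.0, 0.1]
opening: 0.0872
```

```bash
python3 - <<'E'
from h import *
s=save('wrist','w13');st=state(); print(st['t'],st['eef_pos'],st['contact_force'].round(1))
E
```

```text
24.3 [0.57578833 0.07996679 0.08931505] [-0.1 -0.4 -0.8]
```

View pics/w13.png

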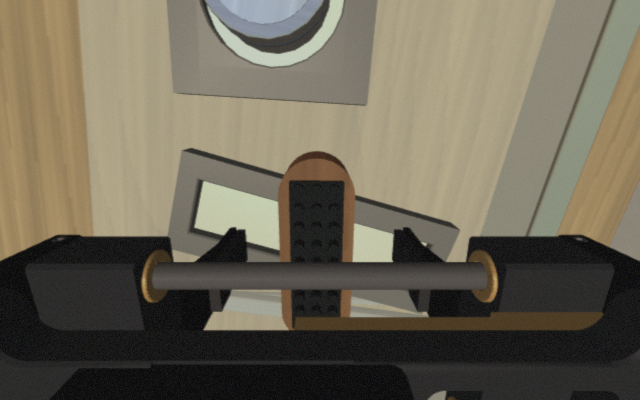

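Request:
jog_arm(
  series=[
    {"x":0,"y":0,"z":0,"ax":0,"ay":0,"az":0,"jaw":0},
    {"x":0,"y":0,"z":0,"ax":0,"ay":0,"az":0,"jaw":-1},
    {"x":0,"y":0,"z":0,"ax":0,"ay":0,"az":0,"jaw":-1},
    {"x":0,"y":0,"z":0,"ax":0,"ay":0,"az":0,"jaw":-1},
    {"x":0,"y":0,"z":0,"ax":0,"ay":0,"az":0,"jaw":-1},
    {"x":0,"y":0,"z":0,"ax":0,"ay":0,"az":0,"jaw":-1},
    {"x":0,"y":0,"z":0,"ax":0,"ay":0,"az":0,"jaw":-1},
    {"x":0,"y":0,"z":-0.2,"ax":0,"ay":0,"az":0,"jaw":-1},
    {"x":0,"y":0,"z":-0.7,"ax":0,"ay":0,"az":0,"jaw":-1},
    {"x":0,"y":0,"z":-1.4,"ax":0,"ay":0,"az":0,"jaw":-1},
    {"x":0,"y":0,"z":-2.1,"ax":0,"ay":0,"az":0,"jaw":-1},
    {"x":0,"y":0,"z":-2.5,"ax":0,"ay":0,"az":0,"jaw":-1},
    {"x":0,"y":0,"z":-2.5,"ax":0,"ay":0,"az":0,"jaw":-1},
    {"x":0,"y":0,"z":-2.5,"ax":0,"ay":0,"az":0,"jaw":-1},
  ],
)

```text
t: 25.7
eef_pos: [0.5749, 0.0799, 0.2133]
orientation: [0.653, 0.757, 0.0, 0.0]
contact_force: [0.6, -0.2, -1.1]
opening: 0.0396
```

```bash
python3 - <<'E'
from h import *
s=save('wrist','w14');save('scene','s14');st=state(); print(st['t'],st['eef_pos'],st['contact_force'].round(1),st['opening'])
for k in (-.055,.055):  # predicted end points if gripped at centre: along tool x
    p=st['eef_pos']+R.from_quat(st['orientation']).as_matrix()@np.array([k,0,-.015]); print(w2px(s,p))
rows(.556,.3615,.2144,np.radians(76.5))
E
```

```text
25.8 [0.5743025  0.07986735 0.21205175] [-0.2  0.1 -1.6] 0.039904384498346705
[315.30137455 339.41278089]
[314.43055294 157.10243701]
xyz [ 5.625  0.469 -0.048] rv [-1.5000e-03 -9.0000e-04 -1.1871e+00] q7 0.06 t 25.8
```

View pics/w14.png

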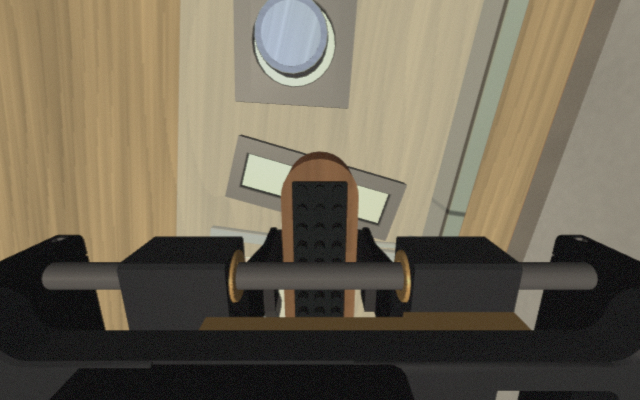

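View pics/s14.png

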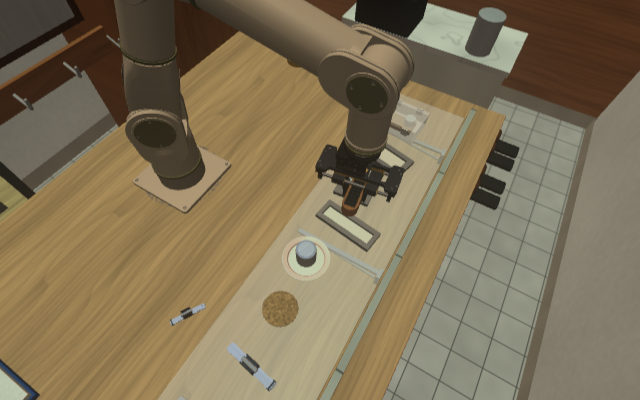

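```bash
python3 - <<'E'
from h import *
s=load('w14'); st=state(); M=R.from_quat(st['orientation']).as_matrix()
for v,dz in ((152,.014),(162,-.016),(181,-.02)):
    p=px2w(s,320,v,st['eef_pos'][2]-dz); print(M.T@(p-st['eef_pos']))
im=s['image'][:,:,::-1]; cv2.imwrite('pics/w14c.png',cv2.resize(im[110:270,220:420],None,fx=4,fy=3.7))
E
```

```text
[0.05385491 0.00295476 0.01398947]
[ 0.05269387  0.00278403 -0.01601017]
[ 0.04388191  0.00276464 -0.02000921]
```

View pics/w14c.png

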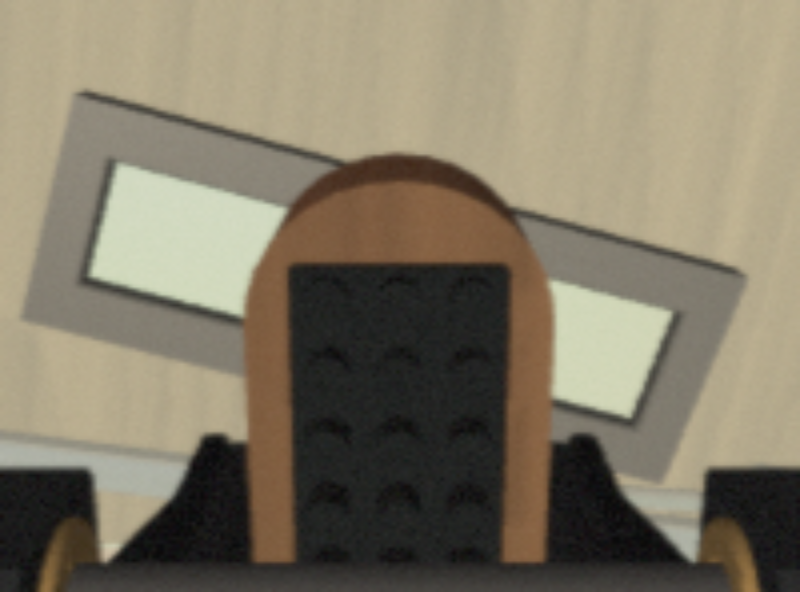

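Request:
jog_arm(
  series=[
    {"x":0.4,"y":0.0,"z":0,"ax":0,"ay":0,"az":-0.1,"jaw":-1},
    {"x":1,"y":0.1,"z":0,"ax":0,"ay":0,"az":-0.22,"jaw":-1},
    {"x":1.6,"y":0.2,"z":0,"ax":0,"ay":0,"az":-0.35,"jaw":-1},
    {"x":2.2,"y":0.2,"z":0,"ax":0,"ay":0,"az":-0.48,"jaw":-1},
    {"x":2.8,"y":0.3,"z":0,"ax":0,"ay":0,"az":-0.61,"jaw":-1},
    {"x":3.4,"y":0.3,"z":0,"ax":0,"ay":0,"az":-0.74,"jaw":-1},
    {"x":4,"y":0.4,"z":0,"ax":0,"ay":0,"az":-0.87,"jaw":-1},
    {"x":4.6,"y":0.4,"z":0,"ax":0,"ay":0,"az":-1,"jaw":-1},
    {"x":5.1,"y":0.47,"z":0,"ax":0,"ay":0,"az":-1.1,"jaw":-1},
    {"x":5.4,"y":0.47,"z":0,"ax":0,"ay":0,"az":-1.16,"jaw":-1},
    {"x":5.6,"y":0.47,"z":0,"ax":0,"ay":0,"az":-1.187,"jaw":-1},
    {"x":5.6,"y":0.47,"z":0,"ax":0,"ay":0,"az":-1.187,"jaw":-1},
    {"x":5.6,"y":0.47,"z":0,"ax":0,"ay":0,"az":-1.187,"jaw":-1},
  ],
)

```text
t: 27.1
eef_pos: [0.5571, 0.3591, 0.2126]
orientation: [0.119, 0.993, -0.001, -0.0]
contact_force: [0.2, -0.6, -1.6]
opening: 0.0398
```

```bash
python3 - <<'E'
from h import *
s=save('wrist','w15');st=state(); print(st['t'],st['eef_pos'],st['contact_force'].round(1),st['opening'],st['qpos'].round(2),np.degrees(yawof(st['orientation'])))
c=np.array([.556,.361,.075]); a=np.radians(166.5); X=np.array([np.cos(a),np.sin(a),0]);Y=np.array([-X[1],X[0],0])
for i,j in((1,1),(1,-1)): print(w2px(s,c+i*.08*X+j*.042*Y), w2px(s,c+i*.062*X+j*.026*Y-[0,0,0]))
E
```

```text
27.15 [0.55734443 0.35883474 0.2128519 ] [-0.2  0.2  0.1] 0.039437008949850916 [-0.88  0.43  0.33  1.38 -0.14  1.36  0.78] 76.33450878335847
[275.37778609 104.48873921] [292.4846864  123.66618281]
[362.50522406 104.24534326] [345.49849329 123.52182364]
```

View pics/w15.png

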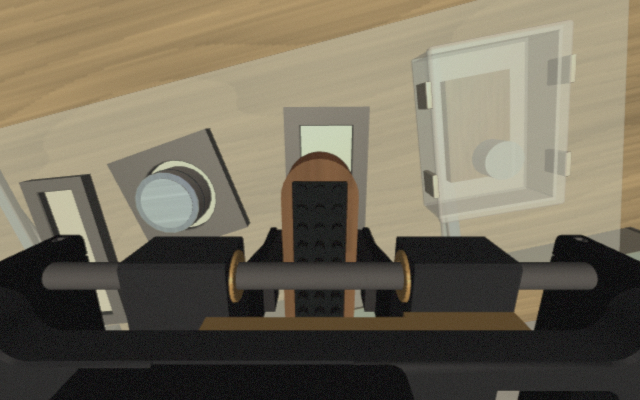

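```bash
python3 - <<'E'
from h import *
rows(.5575,.3635,.105,np.radians(76.5))
E
```

```text
xyz [0.019 0.093 2.157] rv [-0.0008  0.0002 -0.0029] q7 0.78 t 27.15
```

Request:
jog_arm(
  series=[
    {"x":0.02,"y":0.09,"z":0.4,"ax":0,"ay":0,"az":0,"jaw":-1},
    {"x":0.02,"y":0.09,"z":0.9,"ax":0,"ay":0,"az":0,"jaw":-1},
    {"x":0.02,"y":0.09,"z":1.4,"ax":0,"ay":0,"az":0,"jaw":-1},
    {"x":0.02,"y":0.09,"z":1.85,"ax":0,"ay":0,"az":0,"jaw":-1},
    {"x":0.02,"y":0.09,"z":2.1,"ax":0,"ay":0,"az":0,"jaw":-1},
    {"x":0.02,"y":0.09,"z":2.15,"ax":0,"ay":0,"az":0,"jaw":-1},
    {"x":0.02,"y":0.09,"z":2.15,"ax":0,"ay":0,"az":0,"jaw":-1},
    {"x":0.02,"y":0.09,"z":2.15,"ax":0,"ay":0,"az":0,"jaw":-1},
  ],
)

```text
t: 27.95
eef_pos: [0.5577, 0.3651, 0.107]
orientation: [0.118, 0.993, 0.001, 0.001]
contact_force: [0.2, -0.4, -1.0]
opening: 0.0396
```

```bash
python3 - <<'E'
from h import *
s=save('wrist','w16');save('scene','s16');st=state(); print(st['t'],st['eef_pos'],st['contact_force'].round(1),st['opening'],np.degrees(yawof(st['orientation'])))
a=load('s16')['image'][80:230,300:460,::-1];cv2.imwrite('pics/s16c.png',cv2.resize(a,None,fx=4,fy=4))
E
```

```text
28.05 [0.55755834 0.36519061 0.10685427] [-0.2  0.  -1. ] 0.039592892277496045 76.4817154668328
```

View pics/w16.png

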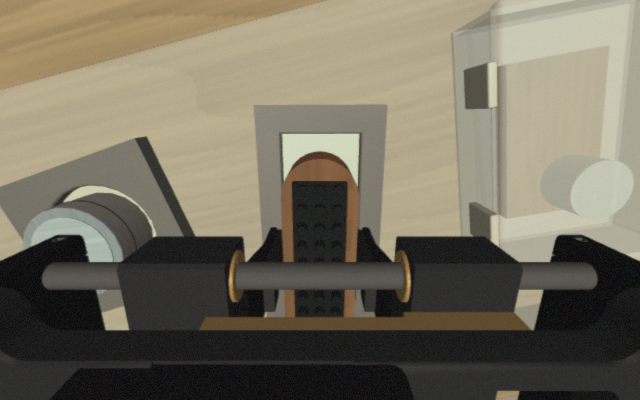

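View pics/s16c.png

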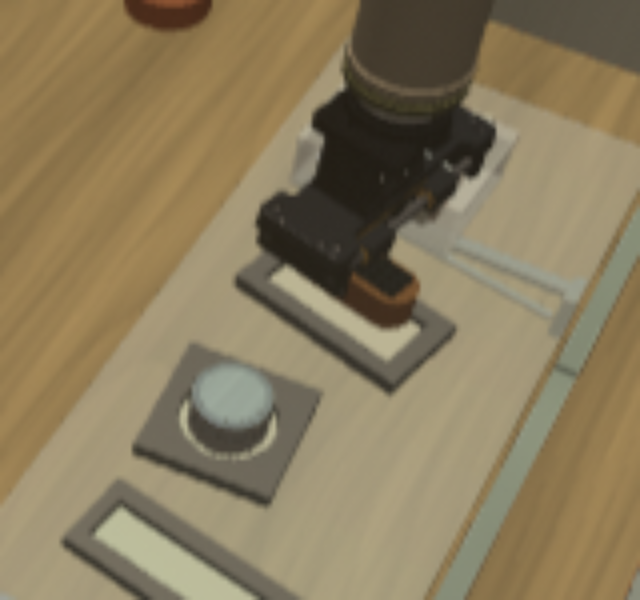

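```bash
python3 - <<'E'
from h import *
s=load('w16');st=state(); M=R.from_quat(st['orientation']).as_matrix(); e=st['eef_pos']
for n,u,v,z in (('rim',320,132,.075),('blk edge',320,105,.075),('brush',320,152,e[2]-.014)): print(n,(M.T@(px2w(s,u,v,z)-e)).round(4))
E
```

```text
rim [0.0619 0.0021 0.0318]
blk edge [0.0784 0.0021 0.0318]
brush [0.0515 0.0021 0.0139]
```

Request:
jog_arm(
  series=[
    {"x":0.04,"y":0,"z":0.1,"ax":0,"ay":0,"az":0,"jaw":-1},
    {"x":0.04,"y":0,"z":0.2,"ax":0,"ay":0,"az":0,"jaw":-1},
    {"x":0.04,"y":0,"z":0.3,"ax":0,"ay":0,"az":0,"jaw":-1},
    {"x":0.04,"y":0,"z":0.4,"ax":0,"ay":0,"az":0,"jaw":-1},
    {"x":0.04,"y":0,"z":0.46,"ax":0,"ay":0,"az":0,"jaw":-1},
    {"x":0.04,"y":0,"z":0.48,"ax":0,"ay":0,"az":0,"jaw":-1},
    {"x":0.04,"y":0,"z":0.48,"ax":0,"ay":0,"az":0,"jaw":-1},
  ],
)

```text
t: 28.75
eef_pos: [0.555, 0.3653, 0.0814]
orientation: [0.118, 0.993, -0.0, -0.0]
contact_force: [-0.8, -1.0, -1.5]
opening: 0.0395
```

```bash
python3 - <<'E'
from h import *
s=save('wrist','w17');st=state(); print(st['t'],st['eef_pos'],st['contact_force'].round(1))
E
```

```text
28.8 [0.55511941 0.36534848 0.08162558] [-0.1 -0.9 -1.3]
```

View pics/w17.png

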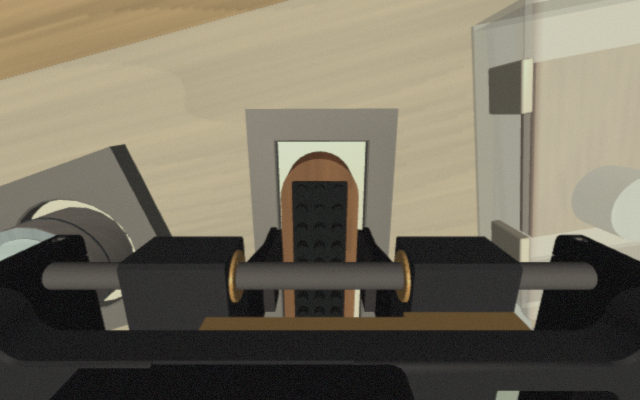

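Brush is in the cut-out with gaps all round; lower the last mm and release.

Request:
jog_arm(
  series=[
    {"x":0,"y":0,"z":0.01,"ax":0,"ay":0,"az":0,"jaw":-1},
    {"x":0,"y":0,"z":0.03,"ax":0,"ay":0,"az":0,"jaw":-1},
    {"x":0,"y":0,"z":0.03,"ax":0,"ay":0,"az":0,"jaw":-1},
    {"x":0,"y":0,"z":0.03,"ax":0,"ay":0,"az":0,"jaw":-0.2},
    {"x":0,"y":0,"z":0.0,"ax":0,"ay":0,"az":0,"jaw":0.5},
    {"x":0,"y":0,"z":0.0,"ax":0,"ay":0,"az":0,"jaw":0.5},
    {"x":0,"y":0,"z":0.0,"ax":0,"ay":0,"az":0,"jaw":0.5},
    {"x":0,"y":0,"z":0.0,"ax":0,"ay":0,"az":0,"jaw":0.5},
    {"x":0,"y":0,"z":-0.4,"ax":0,"ay":0,"az":0,"jaw":0.5},
    {"x":0,"y":0,"z":-1,"ax":0,"ay":0,"az":0,"jaw":0.5},
    {"x":0,"y":0,"z":-1.8,"ax":0,"ay":0,"az":0,"jaw":0.5},
    {"x":0,"y":0,"z":-2.5,"ax":0,"ay":0,"az":0,"jaw":0.5},
    {"x":0,"y":0,"z":-2.8,"ax":0,"ay":0,"az":0,"jaw":0.5},
    {"x":0,"y":0,"z":-2.8,"ax":0,"ay":0,"az":0,"jaw":0.5},
  ],
)

```text
t: 30.2
eef_pos: [0.556, 0.3659, 0.224]
orientation: [0.118, 0.993, 0.002, 0.001]
contact_force: [0.6, -0.1, -0.5]
opening: 0.0656
```

```bash
python3 - <<'E'
from h import *
s=save('wrist','w18');st=state(); print(st['t'],st['eef_pos'],st['contact_force'].round(1),st['qpos'].round(2))
rows(.49,-.30,.22,np.radians(81.7))
E
```

```text
30.25 [0.55518135 0.36546076 0.22164793] [-0.2 -0.9 -1.5] [-0.89  0.43  0.33  1.36 -0.14  1.37  0.78]
xyz [ -1.841 -13.246   0.022] rv [ 0.0009  0.0005 -0.0909] q7 0.78 t 30.25
```

View pics/w18.png

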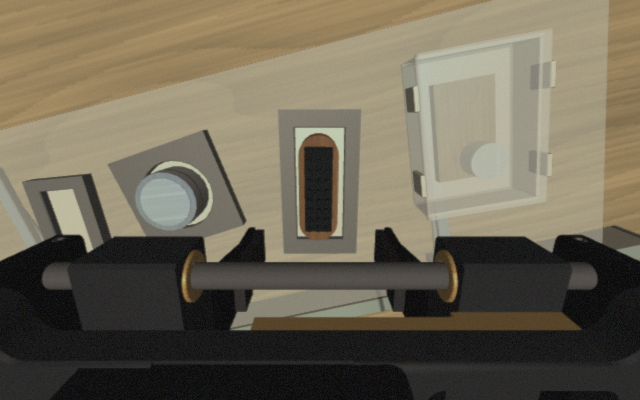

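Request:
jog_arm(
  series=[
    {"x":0,"y":-0.6,"z":0,"ax":0,"ay":0,"az":-0.01,"jaw":0.5},
    {"x":0,"y":-1.5,"z":0,"ax":0,"ay":0,"az":-0.02,"jaw":0.5},
    {"x":-0.1,"y":-2.5,"z":0,"ax":0,"ay":0,"az":-0.03,"jaw":0.5},
    {"x":-0.3,"y":-3.5,"z":0,"ax":0,"ay":0,"az":-0.04,"jaw":0.5},
    {"x":-0.5,"y":-4.5,"z":0,"ax":0,"ay":0,"az":-0.05,"jaw":0.5},
    {"x":-0.7,"y":-5.5,"z":0,"ax":0,"ay":0,"az":-0.06,"jaw":0.5},
    {"x":-0.9,"y":-6.5,"z":0,"ax":0,"ay":0,"az":-0.07,"jaw":0.5},
    {"x":-1.1,"y":-7.5,"z":0,"ax":0,"ay":0,"az":-0.08,"jaw":0.5},
    {"x":-1.3,"y":-8.5,"z":0,"ax":0,"ay":0,"az":-0.09,"jaw":0.5},
    {"x":-1.5,"y":-9.5,"z":0,"ax":0,"ay":0,"az":-0.09,"jaw":0.5},
    {"x":-1.6,"y":-10.5,"z":0,"ax":0,"ay":0,"az":-0.09,"jaw":0.5},
    {"x":-1.8,"y":-11.5,"z":0,"ax":0,"ay":0,"az":-0.09,"jaw":0.5},
    {"x":-1.84,"y":-12.5,"z":0,"ax":0,"ay":0,"az":-0.09,"jaw":0.5},
    {"x":-1.84,"y":-13.1,"z":0,"ax":0,"ay":0,"az":-0.09,"jaw":0.5},
    {"x":-1.84,"y":-13.25,"z":0,"ax":0,"ay":0,"az":-0.09,"jaw":0.5},
    {"x":-1.84,"y":-13.25,"z":0,"ax":0,"ay":0,"az":-0.09,"jaw":0.5},
    {"x":-1.84,"y":-13.25,"z":0,"ax":0,"ay":0,"az":-0.09,"jaw":0.5},
    {"x":-1.84,"y":-13.25,"z":0,"ax":0,"ay":0,"az":-0.09,"jaw":0.5},
  ],
)

```text
t: 32.05
eef_pos: [0.4904, -0.2983, 0.2208]
orientation: [0.071, 0.997, 0.001, -0.0]
contact_force: [-0.1, -0.3, 0.1]
opening: 0.0653
```

```bash
python3 - <<'E'
from h import *
s=save('wrist','w19');st=state(); print(st['t'],st['eef_pos'],st['contact_force'].round(1),st['qpos'].round(2),np.degrees(yawof(st['orientation'])))
print(w2px(s,(.555,-.365,.07)))
E
```

```text
32.1 [ 0.49040199 -0.29849688  0.22108237] [-0.3  0.1  0.2] [-0.15  0.26  0.75  1.64 -0.18  1.32  2.05] 81.8056997492237
[268.35230048 245.64598065]
```

View pics/w19.png

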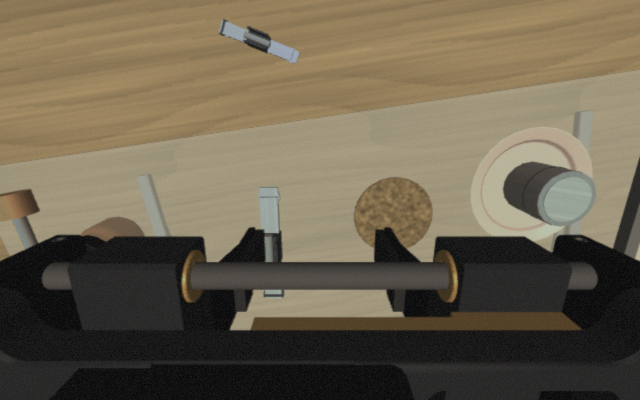

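```bash
python3 - <<'E'
from h import *
s=load('w19'); a=px2w(s,269.5,188,.066);b=px2w(s,274,296,.066);print(a,b,(a+b)/2,np.linalg.norm(a-b),np.degrees(np.arctan2(*(a-b)[1::-1])))
s=load('w5'); im=s['image'][:,:,::-1]; cv2.imwrite('pics/w5c.png',cv2.resize(im[120:260,140:240],None,fx=4,fy=4))
s=load('w19'); im=s['image'][:,:,::-1]; cv2.imwrite('pics/w19c.png',cv2.resize(im[170:310,200:340],None,fx=4,fy=4))
E
```

```text
[ 0.4888376  -0.35162225  0.066     ] [ 0.62411481 -0.37193431  0.066     ] [ 0.55647621 -0.36177828  0.066     ] 0.1367936516762681 171.46075330914286
```

View pics/w5c.png

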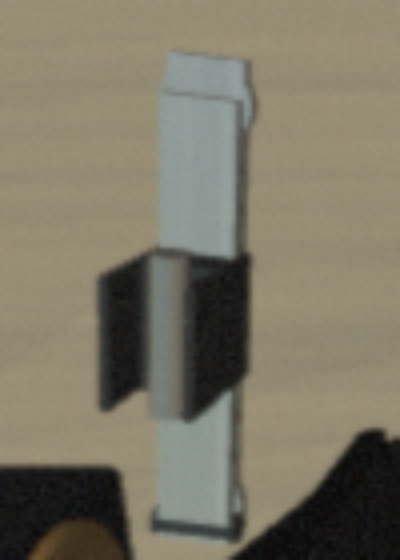

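View pics/w19c.png

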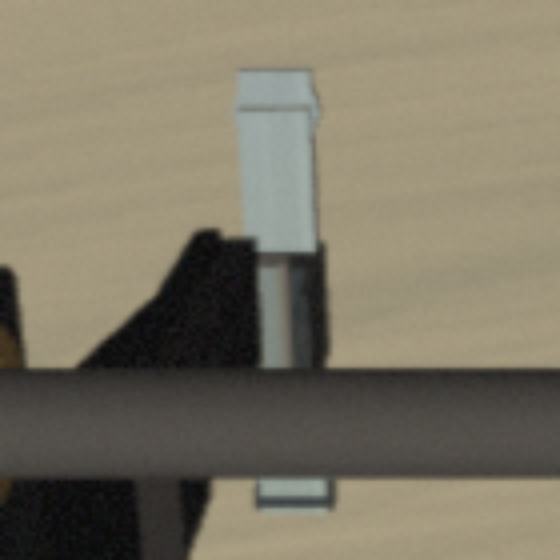

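```bash
python3 - <<'E'
from h import *
rows(.556,-.364,.075,np.radians(81.5))
E
```

```text
xyz [-1.487 -1.112  2.92 ] rv [ 0.0008 -0.0004  0.0053] q7 2.05 t 32.1
```

Request:
jog_arm(
  series=[
    {"x":-0.5,"y":-0.4,"z":0,"ax":0,"ay":0,"az":0,"jaw":0.6},
    {"x":-1.1,"y":-0.8,"z":0,"ax":0,"ay":0,"az":0,"jaw":0.6},
    {"x":-1.49,"y":-1.11,"z":0,"ax":0,"ay":0,"az":0,"jaw":0.6},
    {"x":-1.49,"y":-1.11,"z":0.3,"ax":0,"ay":0,"az":0,"jaw":0.6},
    {"x":-1.49,"y":-1.11,"z":0.9,"ax":0,"ay":0,"az":0,"jaw":0.6},
    {"x":-1.49,"y":-1.11,"z":1.5,"ax":0,"ay":0,"az":0,"jaw":0.6},
    {"x":-1.49,"y":-1.11,"z":1.8,"ax":0,"ay":0,"az":0,"jaw":0.6},
    {"x":-1.49,"y":-1.11,"z":1.8,"ax":0,"ay":0,"az":0,"jaw":0.6},
    {"x":-1.49,"y":-1.11,"z":1.8,"ax":0,"ay":0,"az":0,"jaw":0.6},
  ],
)

```text
t: 33.0
eef_pos: [0.5557, -0.3658, 0.1325]
orientation: [0.073, 0.997, -0.0, 0.0]
contact_force: [-0.4, -0.6, 0.3]
opening: 0.0695
```

```bash
python3 - <<'E'
from h import *
s=save('wrist','w20');st=state(); print(st['t'],st['eef_pos'],st['contact_force'].round(1),st['qpos'].round(2),np.degrees(yawof(st['orientation'])))
rows(.556,-.364,.075,np.radians(81.5))
E
```

```text
33.05 [ 0.55599098 -0.36618932  0.13309787] [ 0.  -0.2  0.7] [ 0.02  0.56  0.7   1.49 -0.37  1.23  2.19] 81.66581423479876
xyz [0.008 0.044 1.162] rv [-0.0005  0.0019  0.0029] q7 2.19 t 33.05
```

View pics/w20.png

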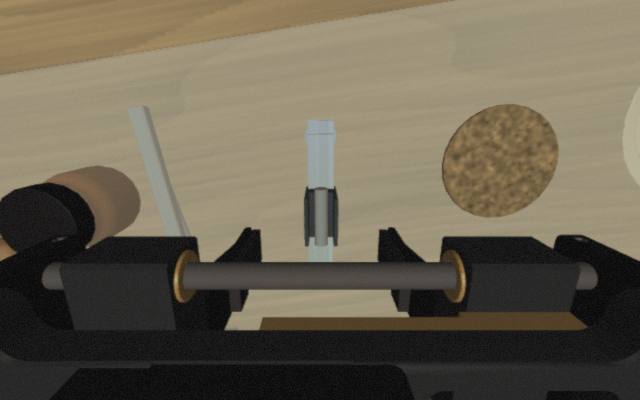

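Request:
jog_arm(
  series=[
    {"x":0,"y":0.03,"z":0.4,"ax":0,"ay":0,"az":0,"jaw":0.6},
    {"x":0,"y":0.03,"z":0.8,"ax":0,"ay":0,"az":0,"jaw":0.6},
    {"x":0,"y":0.03,"z":1.05,"ax":0,"ay":0,"az":0,"jaw":0.6},
    {"x":0,"y":0.03,"z":1.15,"ax":0,"ay":0,"az":0,"jaw":0.6},
    {"x":0,"y":0.03,"z":1.15,"ax":0,"ay":0,"az":0,"jaw":0},
    {"x":0,"y":0.03,"z":1.15,"ax":0,"ay":0,"az":0,"jaw":-0.4},
    {"x":0,"y":0.03,"z":1.15,"ax":0,"ay":0,"az":0,"jaw":-1},
    {"x":0,"y":0.03,"z":1.15,"ax":0,"ay":0,"az":0,"jaw":-1},
    {"x":0,"y":0.03,"z":1.15,"ax":0,"ay":0,"az":0,"jaw":-1},
    {"x":0,"y":0.03,"z":1.15,"ax":0,"ay":0,"az":0,"jaw":-1},
    {"x":0,"y":0.03,"z":1.15,"ax":0,"ay":0,"az":0,"jaw":-1},
    {"x":0,"y":0.03,"z":1.15,"ax":0,"ay":0,"az":0,"jaw":-1},
  ],
)

```text
t: 34.25
eef_pos: [0.5556, -0.3646, 0.0741]
orientation: [0.073, 0.997, 0.0, 0.0]
contact_force: [0.0, 0.4, 1.2]
opening: 0.0237
```

```bash
python3 - <<'E'
from h import *
s=save('wrist','w21');st=state(); print(st['t'],st['eef_pos'],st['contact_force'].round(1),st['opening'])
E
```

```text
34.3 [ 0.55559195 -0.3645989   0.07408744] [-1.  -0.8  2.1] 0.023923718175761766
```

View pics/w21.png

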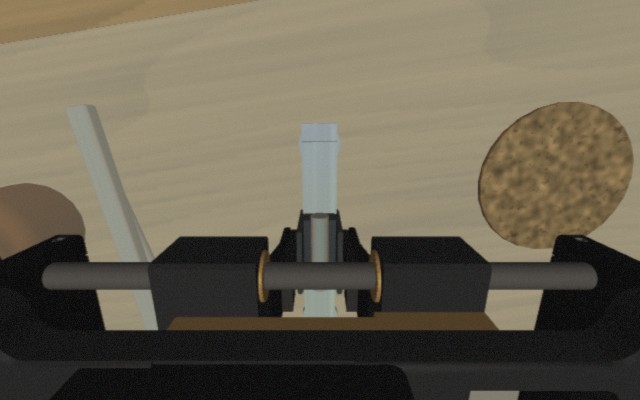

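```bash
python3 - <<'E'
from h import *
s=load('w21');st=state(); M=R.from_quat(st['orientation']).as_matrix(); e=st['eef_pos']
print((M.T@(px2w(s,320,124,.063)-e)).round(4),(M.T@(px2w(s,320,211,.099)-e)).round(4))
rows(.573,.078,.212,np.radians(82))
E
```

```text
[0.0677 0.002  0.0111] [ 0.0279  0.0019 -0.0249]
xyz [ 0.942  8.809 -2.758] rv [ 0.0001  0.0001 -0.0062] q7 2.22 t 34.3
```

Request:
jog_arm(
  series=[
    {"x":0,"y":0,"z":-0.2,"ax":0,"ay":0,"az":0,"jaw":-1},
    {"x":0,"y":0,"z":-0.7,"ax":0,"ay":0,"az":0,"jaw":-1},
    {"x":0,"y":0,"z":-1.4,"ax":0,"ay":0,"az":0,"jaw":-1},
    {"x":0,"y":0,"z":-2.1,"ax":0,"ay":0,"az":0,"jaw":-1},
    {"x":0.1,"y":0.4,"z":-2.7,"ax":0,"ay":0,"az":0,"jaw":-1},
    {"x":0.1,"y":1,"z":-2.75,"ax":0,"ay":0,"az":0,"jaw":-1},
    {"x":0.2,"y":1.7,"z":-2.75,"ax":0,"ay":0,"az":0,"jaw":-1},
    {"x":0.3,"y":2.5,"z":-2.75,"ax":0,"ay":0,"az":0,"jaw":-1},
    {"x":0.3,"y":3.3,"z":-2.75,"ax":0,"ay":0,"az":0,"jaw":-1},
    {"x":0.4,"y":4.1,"z":-2.75,"ax":0,"ay":0,"az":0,"jaw":-1},
    {"x":0.5,"y":4.9,"z":-2.75,"ax":0,"ay":0,"az":0,"jaw":-1},
    {"x":0.6,"y":5.7,"z":-2.75,"ax":0,"ay":0,"az":0,"jaw":-1},
    {"x":0.7,"y":6.5,"z":-2.75,"ax":0,"ay":0,"az":0,"jaw":-1},
    {"x":0.8,"y":7.3,"z":-2.75,"ax":0,"ay":0,"az":0,"jaw":-1},
    {"x":0.9,"y":8,"z":-2.75,"ax":0,"ay":0,"az":0,"jaw":-1},
    {"x":0.94,"y":8.5,"z":-2.75,"ax":0,"ay":0,"az":-0.006,"jaw":-1},
    {"x":0.94,"y":8.8,"z":-2.75,"ax":0,"ay":0,"az":-0.006,"jaw":-1},
    {"x":0.94,"y":8.8,"z":-2.75,"ax":0,"ay":0,"az":-0.006,"jaw":-1},
    {"x":0.94,"y":8.8,"z":-2.75,"ax":0,"ay":0,"az":-0.006,"jaw":-1},
  ],
)

```text
t: 36.2
eef_pos: [0.5731, 0.0759, 0.2117]
orientation: [0.071, 0.998, -0.0, 0.0]
contact_force: [-0.0, 0.5, -1.6]
opening: 0.0237
```

```bash
python3 - <<'E'
from h import *
s=save('wrist','w22');save('scene','s22');st=state(); print(st['t'],st['eef_pos'],st['contact_force'].round(1),st['opening'],np.degrees(yawof(st['orientation'])))
a=load('s22')['image'][130:270,280:440,::-1];cv2.imwrite('pics/s22c.png',cv2.resize(a,None,fx=4,fy=4))
E
```

```text
36.3 [0.57311018 0.07532187 0.21171936] [-0.8 -0.4 -0.4] 0.023768733749783052 81.823857176042
```

View pics/w22.png

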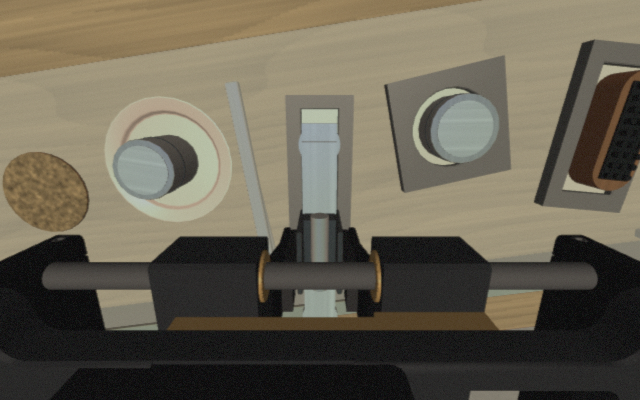

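View pics/s22c.png

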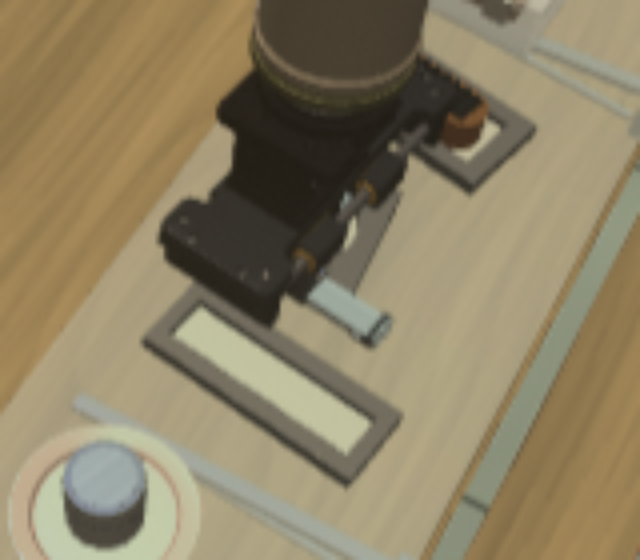

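Request:
jog_arm(
  series=[
    {"x":0,"y":0.02,"z":0.4,"ax":0,"ay":0,"az":0,"jaw":-1},
    {"x":0,"y":0.02,"z":0.9,"ax":0,"ay":0,"az":0,"jaw":-1},
    {"x":0,"y":0.02,"z":1.4,"ax":0,"ay":0,"az":0,"jaw":-1},
    {"x":0,"y":0.02,"z":1.85,"ax":0,"ay":0,"az":0,"jaw":-1},
    {"x":0,"y":0.02,"z":2.1,"ax":0,"ay":0,"az":0,"jaw":-1},
    {"x":0,"y":0.02,"z":2.2,"ax":0,"ay":0,"az":0,"jaw":-1},
    {"x":0,"y":0.02,"z":2.2,"ax":0,"ay":0,"az":0,"jaw":-1},
    {"x":0,"y":0.02,"z":2.2,"ax":0,"ay":0,"az":0,"jaw":-1},
  ],
)

```text
t: 37.1
eef_pos: [0.5738, 0.0784, 0.1026]
orientation: [0.07, 0.998, 0.0, 0.001]
contact_force: [-0.3, -1.1, -1.8]
opening: 0.0233
```

```bash
python3 - <<'E'
from h import *
s=save('wrist','w23');st=state(); print(st['t'],st['eef_pos'],st['contact_force'].round(1),st['opening'],np.degrees(yawof(st['orientation'])))
im=s['image'][:,:,::-1]; cv2.imwrite('pics/w23c.png',cv2.resize(im[70:270,220:420],None,fx=3,fy=3))
M=R.from_quat(st['orientation']).as_matrix(); e=st['eef_pos']
for v in (90,95,100,105,110,115,120,125,130): print(v,(M.T@(px2w(s,320,v,.075)-e)).round(4)[0],(M.T@(px2w(s,320,v,e[2]-.012)-e)).round(4)[0])
E
```

```text
37.15 [0.57382199 0.07853547 0.10262611] [-1.   0.5 -0.6] 0.023784992379858295 81.98146426308467
90 0.087 0.0859
95 0.0841 0.0833
100 0.0812 0.0807
105 0.0783 0.078
110 0.0754 0.0753
115 0.0725 0.0726
120 0.0695 0.0699
125 0.0665 0.0671
130 0.0634 0.0643
```

View pics/w23c.png

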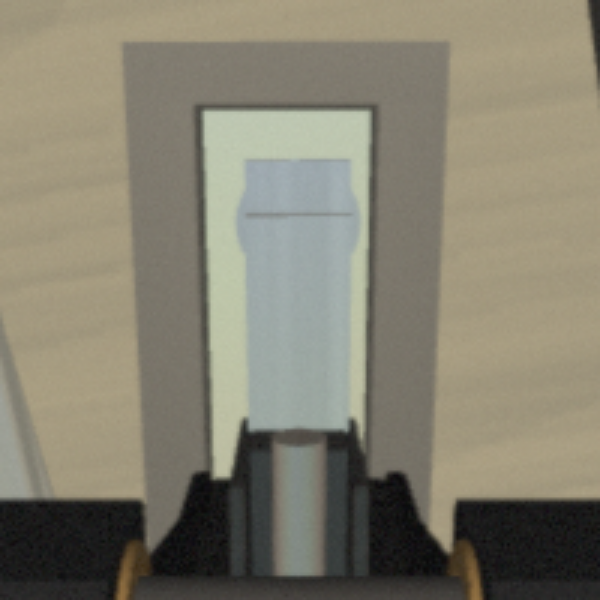

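Request:
jog_arm(
  series=[
    {"x":0.05,"y":-0.03,"z":0.05,"ax":0,"ay":0,"az":0,"jaw":-1},
    {"x":0.05,"y":-0.03,"z":0.15,"ax":0,"ay":0,"az":0,"jaw":-1},
    {"x":0.05,"y":-0.03,"z":0.25,"ax":0,"ay":0,"az":0,"jaw":-1},
    {"x":0.05,"y":-0.03,"z":0.35,"ax":0,"ay":0,"az":0,"jaw":-1},
    {"x":0.05,"y":-0.03,"z":0.41,"ax":0,"ay":0,"az":0,"jaw":-1},
    {"x":0.05,"y":-0.03,"z":0.43,"ax":0,"ay":0,"az":0,"jaw":-1},
    {"x":0.05,"y":-0.03,"z":0.43,"ax":0,"ay":0,"az":0,"jaw":-1},
  ],
)

```text
t: 37.85
eef_pos: [0.5704, 0.0774, 0.0798]
orientation: [0.07, 0.998, -0.0, -0.0]
contact_force: [-0.4, -0.4, -0.3]
opening: 0.0232
```

```bash
python3 - <<'E'
from h import *
s=save('wrist','w24');st=state(); print(st['t'],st['eef_pos'],st['contact_force'].round(1),st['opening'],np.degrees(yawof(st['orientation'])))
im=s['image'][:,:,::-1]; cv2.imwrite('pics/w24c.png',cv2.resize(im[70:270,220:420],None,fx=3,fy=3))
E
```

```text
37.9 [0.57050273 0.07746877 0.08005634] [-0.3  0.3 -0.7] 0.023666803498029482 81.98764225007186
```

View pics/w24c.png

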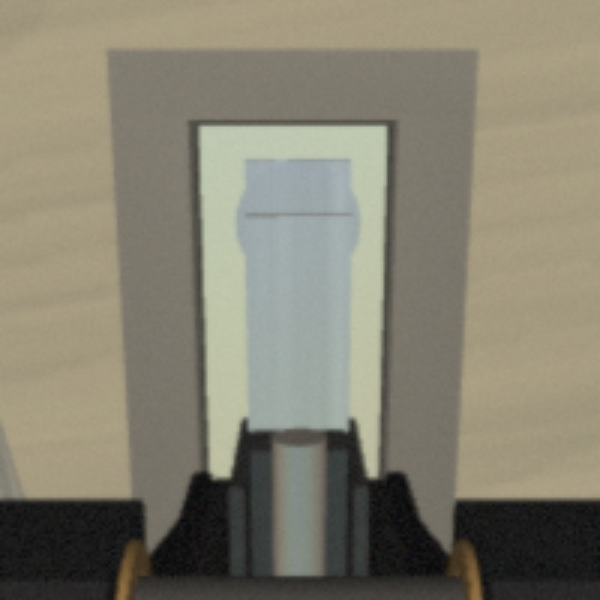

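Request:
jog_arm(
  series=[
    {"x":0,"y":0,"z":0.01,"ax":0,"ay":0,"az":0,"jaw":-1},
    {"x":0,"y":0,"z":0.03,"ax":0,"ay":0,"az":0,"jaw":-1},
    {"x":0,"y":0,"z":0.03,"ax":0,"ay":0,"az":0,"jaw":-1},
    {"x":0,"y":0,"z":0.03,"ax":0,"ay":0,"az":0,"jaw":-0.5},
    {"x":0,"y":0,"z":0.02,"ax":0,"ay":0,"az":0,"jaw":0},
    {"x":0,"y":0,"z":0.0,"ax":0,"ay":0,"az":0,"jaw":0.2},
    {"x":0,"y":0,"z":0.0,"ax":0,"ay":0,"az":0,"jaw":0.2},
    {"x":0,"y":0,"z":0.0,"ax":0,"ay":0,"az":0,"jaw":0.2},
    {"x":0,"y":0,"z":-0.3,"ax":0,"ay":0,"az":0,"jaw":0.2},
    {"x":0,"y":0,"z":-0.8,"ax":0,"ay":0,"az":0,"jaw":0.2},
    {"x":0,"y":0,"z":-1.6,"ax":0,"ay":0,"az":0,"jaw":0.2},
    {"x":0,"y":0,"z":-2.5,"ax":0,"ay":0,"az":0,"jaw":0.2},
    {"x":1,"y":0,"z":-3.2,"ax":0,"ay":0,"az":0,"jaw":0.2},
    {"x":2,"y":0,"z":-3.5,"ax":0,"ay":0,"az":0,"jaw":0.2},
    {"x":2.5,"y":0,"z":-3.5,"ax":0,"ay":0,"az":0,"jaw":0.2},
    {"x":2.5,"y":0,"z":-3.5,"ax":0,"ay":0,"az":0,"jaw":0.2},
    {"x":2.5,"y":0,"z":-3.5,"ax":0,"ay":0,"az":0,"jaw":0.2},
  ],
)

```text
t: 39.6
eef_pos: [0.4466, 0.095, 0.2564]
orientation: [0.069, 0.998, 0.001, 0.001]
contact_force: [0.5, -0.7, -0.2]
opening: 0.0521
```

```bash
python3 - <<'E'
from h import *
s=save('wrist','w25');t=save('top','t25');st=state(); print(st['t'],st['eef_pos'],st['contact_force'].round(1))
im=t['image'][:,:,::-1]; cv2.imwrite('pics/t25c.png',cv2.resize(im[110:230,140:440],None,fx=2.6,fy=2.6))
im=s['image'][:,:,::-1]; cv2.imwrite('pics/w25c.png',cv2.resize(im[100:300,40:600],None,fx=1.4,fy=1.4))
E
```

```text
39.7 [0.44731316 0.09450825 0.25542879] [-0.2  0.7 -0.2]
```

View pics/w25.png

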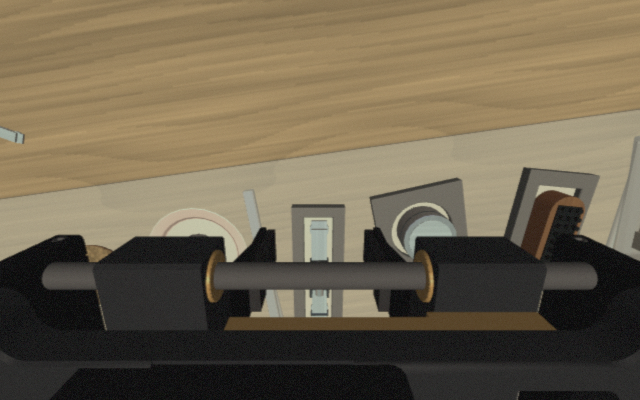

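View pics/t25c.png

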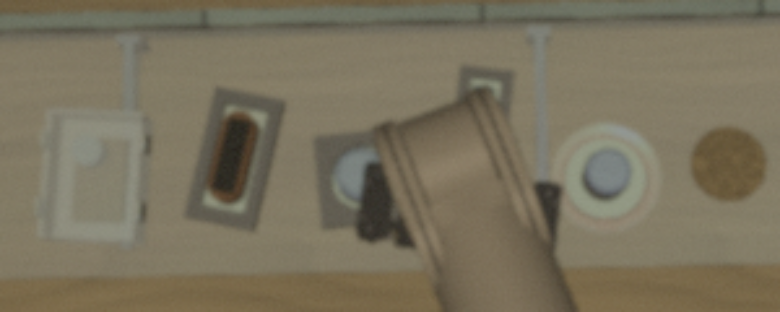

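Request:
jog_arm(
  series=[
    {"x":0,"y":-1,"z":0,"ax":0,"ay":0,"az":0,"jaw":0.2},
    {"x":0,"y":-2,"z":0,"ax":0,"ay":0,"az":0,"jaw":0.2},
    {"x":0,"y":-3,"z":0,"ax":0,"ay":0,"az":0,"jaw":0.2},
    {"x":0,"y":-4,"z":0,"ax":0,"ay":0,"az":0,"jaw":0.2},
    {"x":0,"y":-5,"z":0,"ax":0,"ay":0,"az":0,"jaw":0.2},
    {"x":0,"y":-6,"z":0,"ax":0,"ay":0,"az":0,"jaw":0.2},
    {"x":0,"y":-7,"z":0,"ax":0,"ay":0,"az":0,"jaw":0.2},
    {"x":0,"y":-8,"z":0,"ax":0,"ay":0,"az":0,"jaw":0.2},
    {"x":0,"y":-8,"z":0,"ax":0,"ay":0,"az":0,"jaw":0.2},
    {"x":0,"y":-8,"z":0,"ax":0,"ay":0,"az":0,"jaw":0.2},
  ],
)

```text
t: 40.7
eef_pos: [0.3903, -0.3032, 0.2552]
orientation: [0.072, 0.997, -0.001, -0.001]
contact_force: [0.9, 0.6, 0.4]
opening: 0.0525
```

```bash
python3 - <<'E'
from h import *
t=save('top','t26');s=save('scene','s26');st=state(); print(st['t'],st['eef_pos'],st['contact_force'].round(1))
im=t['image'][:,:,::-1]; cv2.imwrite('pics/t26c.png',cv2.resize(im[120:220,200:410],None,fx=3.7,fy=3.7))
im=s['image'][:,:,::-1]; cv2.imwrite('pics/s26c.png',cv2.resize(im[90:280,270:450],None,fx=3.1,fy=3.1))
E
```

```text
40.8 [ 0.39142509 -0.30070471  0.25497343] [ 0.1  0.7 -0. ]
```

View pics/t26c.png

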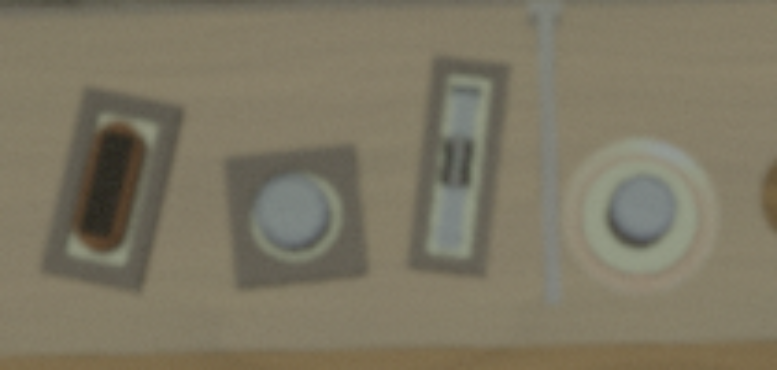

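View pics/s26c.png

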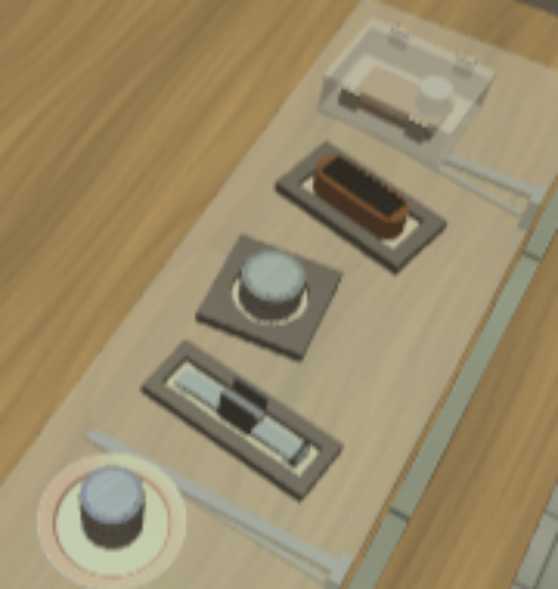

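```bash
python3 - <<'E'
from h import *
t=load('t26');f=3.7
g=lambda x,y:(200+(x+.5)/f-.5,120+(y+.5)/f-.5)
W=lambda x,y,z:px2w(t,*g(x,y),z)[:2]
print('wide',W(290,212,.102),'blk',np.mean([W(226,158,.075),W(355,146,.075),W(368,273,.075),W(238,290,.075)],0))
print('tall',W(642,206,.121),'saucer',W(641,215,.074))
print('brush body top',W(111,188,.096),'blk',np.mean([W(86,88,.075),W(184,105,.075),W(141,292,.075),W(42,272,.075)],0))
print('horn ends',np.mean([W(465,88,.073),W(450,252,.073)],0),'blk',np.mean([W(437,57,.075),W(511,66,.075),W(485,277,.075),W(409,268,.075)],0))
E
```

```text
wide [0.52820963 0.21205841] blk [0.52899127 0.20907313]
tall [ 0.52408458 -0.07248024] saucer [ 0.52463455 -0.07591485]
brush body top [0.5521388 0.3592235] blk [0.55544301 0.36131351]
horn ends [0.5661123  0.07515066] blk [0.5684367  0.07257363]
```

All offsets are within about 4 mm and everything lies flat, so I'm handing in.

```bash
python3 -c "
from rig import *
print(sign_off())"
```

```text
the job is handed in; nothing more can be done
None
```

All four things are in their places, and I handed the job in at about 41 s of the 136 s allowed. The hand-in reports no verdict, so the results below rest on my own last pictures.

**What I did:** I parked the tall tin on the cork coaster and let go. The wide tin then went into the round cut-out and the tall tin onto the saucer. After that I laid the brush in its cut-out and the shoehorn, the larger of the two lookalikes, in the slim one. The clear box was not touched.

**Last checks:** In the top and side pictures everything lies flat and upright, with the arm clear of it all. These are the distances from centre, measured in the last top view:

| Thing | Off centre | Limit |
|---|---|---|
| Wide tin | about 3 mm | 12 mm |
| Tall tin | about 3.5 mm | 15 mm |
| Brush | about 4 mm | 12 mm |
| Shoehorn | about 3.5 mm | 12 mm |

**Disagreements:**
- The wrist camera read about 3 mm to one side compared with the top camera, so I aimed between the two. The distances above could be off by that much.
- I did not measure the final heights or angles of the placed things as numbers; I judged them from the pictures.

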